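# Turn the key holder to the gauge bar and lower the key cutter's guard

## Robot

A 7-joint arm with a two-finger parallel gripper is mounted at the origin on the work surface. World frame = base frame: x ahead of the robot, y to its left, z up, the work surface at z = 0. Lengths are in m, angles in rad, forces in N, time in s.
With the tool pointing down it reaches from about 0.4 to 0.85 m from the base axis. Payload 4.5 kg.
Tool frame: the origin (TCP) lies midway between the tips of the shut fingers; the grasp point (between the pads) lies 19 mm behind it; z points along the fingers, y is the line along which they close (so a half turn about z gives the same grasp; the last joint's range is limited). The gripper opens to 88 mm and grips with 3 to 60 N. Pads are 18 mm wide; open, the fingers measure 123 mm over their backs; the gripper's body (75 mm by 187 mm) begins 45 mm behind the grasp point.
Start: joints at [1.194, 0.689, -0.195, 1.565, 0.157, 0.902, -0.215], TCP at [0.25, -0.573, 0.239] pointing down, gripper open.
Joint ranges: [-3.01, 3.01], [-0.46, 2.08], [-1.47, 1.51], [0.13, 2.56], [-1, 4.14], [0.04, 2.09], [-2.66, 2.66]. Speed limits (rad/s): [2.57, 2.57, 3.14, 3.14, 3.14, 3.14, 3.14].

## Interface

Orientations are given as a unit quaternion [w, x, y, z].
In Python, from workcell import arm gives the robot as it stands.
- The arm moves only by the tool servo_tool, never from a script. Its argument "motion" is a list of rows, each an object with "linear": the shift along the tool's x, y, z as a fraction of full scale, a list of three; "rotation": the turn, a rotation vector about the tool's x, y, z as a fraction of full scale, a list of three. In form: [{"linear": [tx, ty, tz], "rotation": [rx, ry, rz]}, ...]. A call has 1 to 5 rows; each row is the pose to reach, as a shift and turn from the pose commanded when the call began, along the tool's axes at that moment; what a row does not reach only later rows make up. Full scale, the value 1, is 80 mm for a shift and 90 degrees for a turn. A row lasts 1/12 s, in which the tool goes at most 41.7 mm and 7.16 degrees, less where a joint would pass 70% of its speed; a pose out of reach is approached as far as the arm can. A call with a number of a shift or a turn outside -1 to 1 is refused whole. A call with a gripper value outside its range is refused whole. "fingers" is the opening, from -1 (shut) to 1 (fully open), set as the call begins (left out, the last holds). The fingers move at their own pace and stop on an object; the grip force is fixed at half the most. Time passes only in rows, so rows that repeat a pose let the fingers close. It gives the time, the measured TCP pose, the force, the opening and the grip force at its end, in the units of the state.
- arm.read_state(): the state, without advancing time (a new reading comes with each control period).
- arm.capture(name): name is "scene" or "top" or "wrist"; returns the picture (420x560x3 uint8, red, green, blue); there is no depth.
- arm.camera_model(name): a dict with "fx", "fy", "cx", "cy" (pixels), "T" (4x4, takes a point from camera to world coordinates); the wrist camera has in their place "T_tool_cam" (4x4, takes a point from camera to tool coordinates, whose origin is the TCP and whose axes are the flange's). Camera axes: x right, y down, z forward; pixel columns grow to the right and rows downward; lengths in m; the calibration is good to about 2 mm. The wrist camera is an equidistant fisheye: a pixel r from the principal point sees the ray r / f radians off the axis. A picture is of the moment at which its call begins: read the wrist's pose just before it. camera_model takes no time and is no camera call.
- arm.sign_off(): hands the job in; it is judged then, once.
The state is a dict: "time_s": time; "q": joint angles; "joint_velocities": joint speeds; "effort": joint torques, N m; "tcp_pos": TCP position; "orientation": TCP orientation; "force": force on the tool from outside, world axes, zero at the start; "wrist_torque": the same for the moment, N m; "gripper_width": finger opening in m; "finger_force": force on a finger pad.
Only numpy, scipy, OpenCV 4.12 (cv2) and the standard library are available. Lean on these libraries where they do the work, as an engineer would, in place of code of your own. Each camera call takes 0.05 s, during which the arm holds its last target. There are 200 camera calls.

## Task

On the key cutting machine, turn the blue key holder about a quarter turn on the deck so that the key's tip end faces the gauge bar, and set it flat and flush against the middle of the bar (red mark) while the guard is still up. Then lower the guard gently (it has an orange lip to hold it by), without letting it drop, until it rests fully down on its stops. Leave the other things on the bench as they are.

Things in the scene. Friction and masses are not known exactly. Their poses are not given: they have to be found in the camera images.
- machine: Cream key cutting machine, fixed. Origin: underside centre, on the bench; -x side faces the robot. Base 340 (x) by 360 (y), 40 high. Flat steel deck 45 above the bench: x -168..52, y -120..120. Dark gauge bar across it, 100 long (y), 14 thick, 22 above the deck, front face at x=-65, red mark at its middle; brass cutter behind. Motor housing 180 high at x -30..70, y 110..175.
- bar_face (a point): Middle of the gauge bar's front face at deck height (machine frame -65, 0, 45); axes as the machine's (x points into the bar, away from the robot).
- key_holder: Loose blue block, 40 by 40 by 30 high, 0.2 kg, key and steel clamp on top (37 high in all). Origin: underside centre. Brass key along its x: tip at the +x face, round bow (26 dia, 30 to 33 up) overhangs the -x face by 24. Grip the plain +y and -y faces, 40 apart. Starts on the deck, turned +70 to +110 degrees from the machine, centre 69 to 77 from the bar face.
- holder_face (a point): Bottom middle of the key holder's +x (key tip) face, 20 from its origin: this face goes flush against the gauge bar.
- guard (a joint): Angle of the clear guard (rad): 0 fully down on its rubber stops, grows as it opens, at most 1.25. Starts at 0.70 to 0.86, balanced by hinge friction; below 0.5 to 0.6 it falls by itself (0.45 kg) unless held.
- guard_hinge (a point): Middle of the guard's hinge line (along the machine's y), at (90, 0, 70) in the machine frame. Axes turn with the guard (the machine's when down; opening by a turns them by a about +y). In these axes: roof 190 long at z=90; front panel at x=-190, z 50..90; cheeks at y=+-97, z 20..90; all clear, 5 thick; orange lip at the top front edge.
- guard_lip (a point): Grip point on the guard's orange lip, a flat plate 200 wide (y), 8 thick, 50 long. In guard_hinge axes its root is at (-190, 0, 90), it rises along (-0.423, 0, 0.906), and this point, 27 from the root, is at (-201.4, 0, 114.5). Guard down: the lip leans 25 degrees from vertical towards the robot. Axes turn with the guard.
- lock_cylinder: Bystander: brass lock cylinder, 27 dia, 37 high, standing on the front right corner of the machine's base. Origin at the centre of its underside.
- carton_a: Bystander: yellow and black lock carton, 65 by 65 by 95 high, on the bench. Origin under its centre.
- carton_b: Bystander: another such carton.
- padlock: Bystander: brass padlock standing on the bench, 45 by 24 by 73 high. Origin under its centre.
- screwdriver: Bystander: red handled screwdriver lying on the bench.
- paper_roll: Bystander: white paper roll, 110 dia, 220 high, standing on the bench. Origin under its centre.

How it is judged:
By the outcome, as a careful person would: the job done as asked, in the order asked, and still so for the second after the job is handed in, with the robot touching nothing.
It also fails if it takes over 67 s, if anything falls off the work surface, if the arm or the gripper's body presses on something with over 40 N, if the wrist force passes 120 N, or if a joint passes its speed limit or range.

## Working session

There is one attempt and no reset: what is moved stays moved. The work goes in short steps, Python scripts to look and compute and a tool call to move; the robot and the scene stay as the last step left them, time stands still between calls to the robot, and variables do not carry over. Pictures are saved under pics/ and viewed, at most 11 in all, crops included, and the job is handed in when it is done.

Besides the shell and the picture viewer there is one more tool, called after ">>>" as name(argument=value, ...), one argument or row to a line, values as JSON. servo_tool: Moves the arm, as the interface text tells. Its arguments: {"type":"object","properties":{"motion":{"type":"array","items":{"type":"object","properties":{"linear":{"type":"array","items":{"type":"number"}},"rotation":{"type":"array","items":{"type":"number"}}}}},"fingers":{"type":"number"}},"required":["motion"]}

```bash
mkdir -p pics; ls; python3 - <<'E'
from workcell import arm
import cv2,numpy as np
for n in("scene","top"):
    im=arm.capture(n); cv2.imwrite(f"pics/{n}0.png",im[:,:,::-1])
    m=arm.camera_model(n); print(n,m["fx"],m["fy"],m["cx"],m["cy"]);print(np.round(m["T"],4))
m=arm.camera_model("wrist");print(m)
s=arm.read_state();print(s)
a=cv2.imread("pics/scene0.png");b=cv2.imread("pics/top0.png")
E
```

```text
pics
scene 437.42614304620923 437.42614304620923 291.0983849725521 206.79861231432295
[[-0.7362 -0.5903  0.331   0.1575]
 [-0.6766  0.6516 -0.3429  0.3957]
 [-0.0132 -0.4764 -0.8791  1.1506]
 [ 0.      0.      0.      1.    ]]
top 536.5650261816858 536.5650261816858 278.11258007392286 206.9290274716761
[[ 1.7000e-03 -9.9800e-01  6.3000e-02  4.2710e-01]
 [-9.9980e-01 -6.0000e-04  1.7400e-02  6.3000e-03]
 [-1.7300e-02 -6.3000e-02 -9.9790e-01  1.9315e+00]
 [ 0.0000e+00  0.0000e+00  0.0000e+00  1.0000e+00]]
{'fx': 325.19226210127806, 'fy': 325.19226210127806, 'cx': 283.6884166374473, 'cy': 208.64329604806252, 'T_tool_cam': array([[-3.80408109e-04, -9.48703128e-01, -3.16168042e-01,
         8.08670373e-02],
       [ 9.99999368e-01, -6.95252745e-04,  8.83013296e-04,
         6.93739858e-05],
       [-1.05753417e-03, -3.16167506e-01,  9.48702793e-01,
        -1.45160295e-01],
       [ 0.00000000e+00,  0.00000000e+00,  0.00000000e+00,
         1.00000000e+00]])}
{'time_s': 0.1, 'q': array([ 1.19382422,  0.68992708, -0.19450847,  1.56622184,  0.15728974,
        0.90251304, -0.21508129]), 'joint_velocities': array([-0.00023572, -0.00220369, -0.0015292 , -0.00351852,  0.00019857,
       -0.00050685,  0.00158917]), 'effort': array([-2.49258570e-03, -5.28494883e+01, -1.27122972e+00, -1.53837293e+01,
       -5.25022054e-02,  1.91418330e-03,  5.46218575e-05]), 'tcp_pos': array([ 0.24930266, -0.57250677,  0.23797796]), 'orientation': array([-8.08097375e-04,  9.78974078e-01,  2.03982960e-01, -2.29836117e-04]), 'force': array([ 0.67993054,  0.25302108, -0.76477054]), 'wrist_torque': array([-0.01131418, -0.01343347, -0.04525178]), 'finger_force': 0.0, 'gripper_width': 0.08850816416139573}
```

View pics/scene0.png

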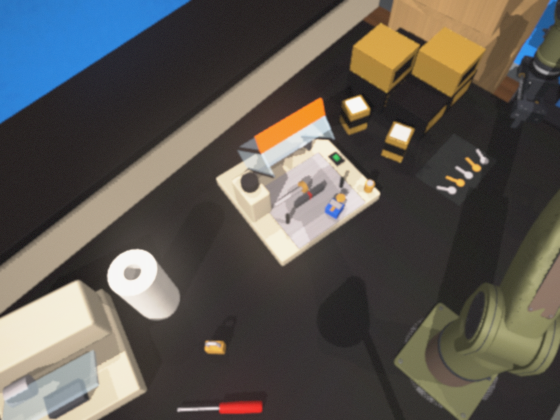

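View pics/top0.png

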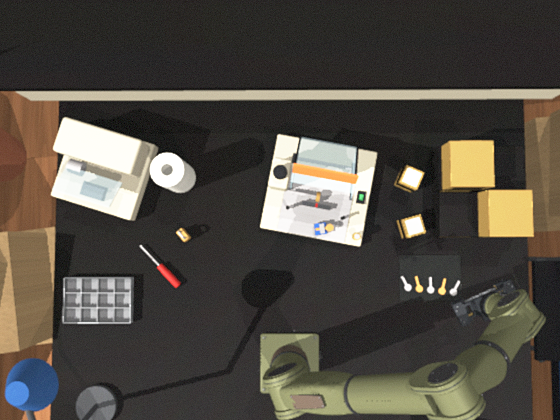

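The scene view shows the machine with the guard up: orange lip (290,127), holder about (336,208). In the top view the blue holder is at (321,229) with its bow to the right at (331,227), the red mark is at (317,199) and the orange lip runs from (292,167) to (357,179). Next come rough positions.

```bash
cat > h.py <<'E'
import numpy as np,cv2
from workcell import arm
from scipy.spatial.transform import Rotation as R
def q2R(q): return R.from_quat([q[1],q[2],q[3],q[0]])
def cam(name,st=None):
    m=arm.camera_model(name)
    if name!="wrist": return m,m["T"]
    T=np.eye(4);T[:3,:3]=q2R(st["orientation"]).as_matrix();T[:3,3]=st["tcp_pos"]
    return m,T@m["T_tool_cam"]
def ray(m,T,px,fish):
    x=(px[0]-m["cx"])/m["fx"];y=(px[1]-m["cy"])/m["fy"]
    if fish:
        r=np.hypot(x,y);d=np.array([x/r*np.sin(r),y/r*np.sin(r),np.cos(r)])
    else: d=np.array([x,y,1.])
    d=T[:3,:3]@d;return T[:3,3],d/np.linalg.norm(d)
def onz(c,px,z,fish=False):
    o,d=ray(*c,px,fish);return o+d*(z-o[2])/d[2]
def tri(rays):
    A=sum(np.eye(3)-np.outer(d,d) for o,d in rays);b=sum((np.eye(3)-np.outer(d,d))@o for o,d in rays)
    return np.linalg.solve(A,b)
def proj(m,T,p,fish):
    c=np.linalg.inv(T)@np.append(p,1);c=c[:3]
    if fish:
        r=np.hypot(c[0],c[1]);t=np.arctan2(r,c[2]);return np.array([m["cx"]+m["fx"]*t*c[0]/r,m["cy"]+m["fy"]*t*c[1]/r])
    return np.array([m["cx"]+m["fx"]*c[0]/c[2],m["cy"]+m["fy"]*c[1]/c[2]])
def mask(im,lo,hi):
    return cv2.inRange(cv2.cvtColor(im,cv2.COLOR_RGB2HSV),lo,hi)
BLUE=((105,120,60),(130,255,255));ORANGE=((8,180,180),(18,255,255))
E
python3 - <<'E'
from h import *
t=cam("top")
for n,p,z in [("holder",(321,229),.075),("bow",(331,227),.077),("red",(317,199),.067),
 ("c1",(276,134),.04),("c2",(377,150),.04),("c3",(364,246),.04),("c4",(261,229),.04)]:
    print(n,onz(t,p,z).round(4))
s=cam("scene")
print("sc holder",onz(s,(336,208),.075))
st=arm.read_state();print(q2R(st["orientation"]).as_matrix().round(3))
E
```

```text
holder [ 0.4681 -0.1096  0.075 ]
bow [ 0.475 -0.144  0.077]
red [ 0.5726 -0.0966  0.067 ]
c1 [0.807  0.0472 0.04  ]
c2 [ 0.749 -0.311  0.04 ]
c3 [ 0.4095 -0.2622  0.04  ]
c4 [0.4686 0.0995 0.04  ]
sc holder [ 0.46710512 -0.10520022  0.075     ]
[[ 0.917  0.399 -0.001]
 [ 0.399 -0.917  0.001]
 [-0.    -0.002 -1.   ]]
```

>>> servo_tool(
  motion=[
    {"linear": [0.4, -0.36, -0.1], "rotation": [0, 0, 0]},
    {"linear": [0.9, -0.81, -0.22], "rotation": [0, 0, 0]},
    {"linear": [0.9, -0.81, -0.22], "rotation": [0, 0, 0]},
  ],
)

```text
time_s: 0.35
tcp_pos: [0.293, -0.4794, 0.2567]
orientation: [-0.002, 0.978, 0.207, 0.001]
force: [1.1, 1.7, 0.4]
gripper_width: 0.0883
finger_force: 0.0
```

>>> servo_tool(
  motion=[
    {"linear": [0.45, -0.4, -0.11], "rotation": [0, 0, 0]},
    {"linear": [0.9, -0.81, -0.22], "rotation": [0, 0, 0]},
    {"linear": [0.9, -0.81, -0.22], "rotation": [0, 0, 0]},
  ],
)

```text
time_s: 0.6
tcp_pos: [0.3329, -0.391, 0.2746]
orientation: [-0.001, 0.978, 0.207, 0.001]
force: [1.1, -0.3, 0.1]
gripper_width: 0.088
finger_force: 0.0
```

>>> servo_tool(
  motion=[
    {"linear": [0.45, -0.4, -0.11], "rotation": [0, 0, 0]},
    {"linear": [0.9, -0.81, -0.22], "rotation": [0, 0, 0]},
    {"linear": [0.9, -0.81, -0.22], "rotation": [0, 0, 0]},
  ],
)

```text
time_s: 0.85
tcp_pos: [0.3728, -0.303, 0.2923]
orientation: [-0.001, 0.978, 0.208, 0.001]
force: [-0.2, 0.5, -1.1]
gripper_width: 0.0879
finger_force: 0.0
```

>>> servo_tool(
  motion=[
    {"linear": [0.45, -0.4, -0.11], "rotation": [0, 0, 0]},
    {"linear": [0.9, -0.81, -0.22], "rotation": [0, 0, 0]},
    {"linear": [0.9, -0.81, -0.22], "rotation": [0, 0, 0]},
  ],
)

```text
time_s: 1.1
tcp_pos: [0.4128, -0.2147, 0.31]
orientation: [-0.001, 0.978, 0.208, 0.002]
force: [-0.3, 1.1, 0.6]
gripper_width: 0.0877
finger_force: 0.0
```

>>> servo_tool(
  motion=[
    {"linear": [0.45, -0.4, -0.11], "rotation": [0, 0, 0]},
    {"linear": [0.9, -0.81, -0.22], "rotation": [0, 0, 0]},
    {"linear": [0.9, -0.81, -0.22], "rotation": [0, 0, 0]},
  ],
)

```text
time_s: 1.35
tcp_pos: [0.4529, -0.1262, 0.3277]
orientation: [-0.001, 0.978, 0.208, 0.002]
force: [1.1, 0.1, 0.1]
gripper_width: 0.088
finger_force: 0.0
```

>>> servo_tool(
  motion=[
    {"linear": [0, 0, 0], "rotation": [0, 0, -0.08]},
    {"linear": [0, 0, 0], "rotation": [0, 0, -0.155]},
    {"linear": [0, 0, 0], "rotation": [0, 0, -0.23]},
    {"linear": [0, 0, 0], "rotation": [0, 0, -0.31]},
    {"linear": [0, 0, 0], "rotation": [0, 0, -0.31]},
  ],
)

```text
time_s: 1.77
tcp_pos: [0.45, -0.1322, 0.3265]
orientation: [-0.0, 0.9, 0.435, -0.0]
force: [0.2, 0.1, -0.3]
gripper_width: 0.0882
finger_force: 0.0
```

>>> servo_tool(
  motion=[
    {"linear": [0, 0, 0], "rotation": [0, 0, -0.08]},
    {"linear": [0, 0, 0], "rotation": [0, 0, -0.155]},
    {"linear": [0, 0, 0], "rotation": [0, 0, -0.23]},
    {"linear": [0, 0, 0], "rotation": [0, 0, -0.31]},
    {"linear": [0, 0, 0], "rotation": [0, 0, -0.31]},
  ],
)

```text
time_s: 2.18
tcp_pos: [0.45, -0.1323, 0.3265]
orientation: [-0.0, 0.77, 0.638, -0.0]
force: [-0.5, -0.5, 0.4]
gripper_width: 0.0885
finger_force: 0.0
```

```bash
python3 - <<'E'
from h import *
st=arm.read_state();im=arm.capture("wrist")
np.savez("w1.npz",im=im,p=st["tcp_pos"],o=st["orientation"])
print(st["time_s"],st["tcp_pos"],st["q"].round(3));print(q2R(st["orientation"]).as_matrix().round(3))
cv2.imwrite("pics/w1.png",cv2.resize(im[:,:,::-1],(784,588),interpolation=cv2.INTER_CUBIC))
E
```

```text
2.1833 [ 0.45004285 -0.13233563  0.32649236] [ 0.531  0.397 -0.497  1.882  0.234  0.92  -0.263]
[[ 0.185  0.983 -0.001]
 [ 0.983 -0.185  0.   ]
 [ 0.    -0.001 -1.   ]]
```

View pics/w1.png

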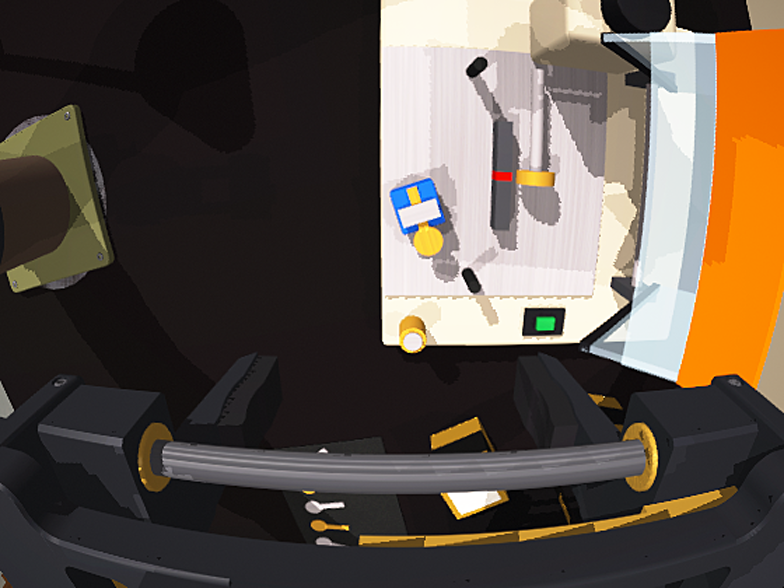

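The wrist view (scale 1.4) shows the holder at (418,207) with its bow below at (428,240). The red mark is at (502,176), the bar runs (503,120)–(500,228), the two stop posts are at (477,67) and (471,280), and the orange lip is at the right. A second wrist view will let me triangulate.

>>> servo_tool(
  motion=[
    {"linear": [-0.4, 0, 0.35], "rotation": [0, 0, 0]},
    {"linear": [-0.8, 0, 0.7], "rotation": [0, 0, 0]},
    {"linear": [-1, 0, 0.9], "rotation": [0, 0, 0]},
    {"linear": [-1, 0, 0.9], "rotation": [0, 0, 0]},
    {"linear": [-1, 0, 0.9], "rotation": [0, 0, 0]},
  ],
)

```text
time_s: 2.65
tcp_pos: [0.4348, -0.2112, 0.254]
orientation: [-0.001, 0.772, 0.636, -0.0]
force: [-0.8, 0.6, 0.6]
gripper_width: 0.0874
finger_force: 0.0
```

```bash
python3 - <<'E'
from h import *
st=arm.read_state();im=arm.capture("wrist")
np.savez("w2.npz",im=im,p=st["tcp_pos"],o=st["orientation"])
print(st["time_s"],st["tcp_pos"],st["joint_velocities"].max())
cv2.imwrite("pics/w2.png",cv2.resize(im[:,:,::-1],(784,588),interpolation=cv2.INTER_CUBIC))
E
```

```text
2.65 [ 0.4347919  -0.21117165  0.25402467] 0.013882275687078829
```

View pics/w2.png

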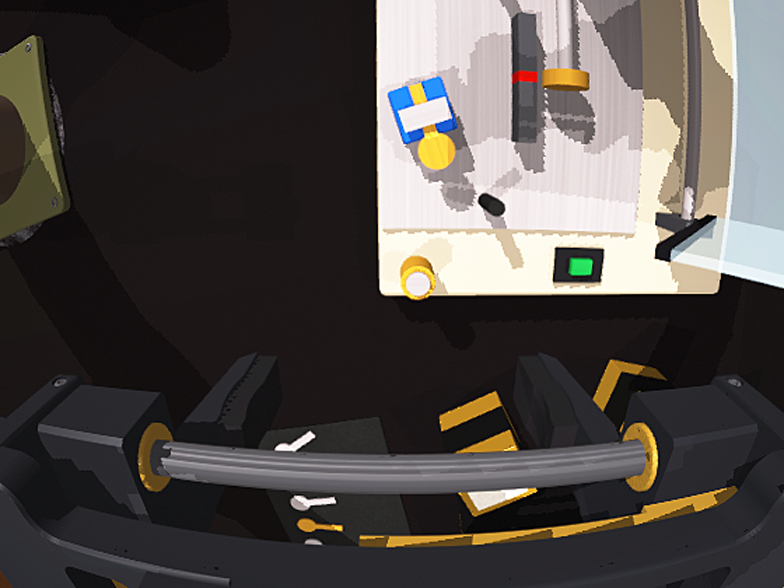

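View 2 shows the holder top at (423,110), the bow at (437,150), the red mark at (524,76), the bar's lower end at (524,140), and the base's front edge along x=380. Now the precise measuring.

```bash
python3 - <<'E'
from h import *
def ld(f):
    d=np.load(f);return d["im"],cam("wrist",{"tcp_pos":d["p"],"orientation":d["o"]})
out={}
for f in("w1.npz","w2.npz"):
    im,c=ld(f);hsv=cv2.cvtColor(im,cv2.COLOR_RGB2HSV)
    m=mask(im,*BLUE);m[:, :250]=0
    n,l,s,ce=cv2.connectedComponentsWithStats(m)
    v=hsv[...,2][m>0];print(f,"blue px",m.sum()//255,np.histogram(v,8))
    mt=((m>0)&(hsv[...,2]>np.median(v)*.85)).astype(np.uint8)
    # include clamp: hull
    hull=cv2.convexHull(np.argwhere(mt>0)[:,::-1].astype(np.int32))
    r=cv2.minAreaRect(hull);print("rect px",np.round(r[0],1),np.round(r[1],1),round(r[2],1))
    B=cv2.boxPoints(r)
    W=np.array([onz(c,b,.075,True) for b in B])[:,:2];print("corners",W.round(4).tolist(),"cent",W.mean(0).round(4),"sides",[round(float(np.linalg.norm(W[i]-W[i-1])),4) for i in range(4)])
    e=W[1]-W[0];e2=W[2]-W[1];print("edge ang",np.degrees(np.arctan2(*e[::-1])).round(1),np.degrees(np.arctan2(*e2[::-1])).round(1))
    mr=mask(im,(0,200,120),(4,255,255))|mask(im,(176,200,120),(180,255,255));mr[:, :300]=0;mr[:, 420:]=0;mr[250:]=0
    p=np.argwhere(mr)[:,::-1].mean(0);print("red",p.round(1),mr.sum()//255,onz(c,p,.067,True).round(4))
    my=mask(im,(20,150,120),(30,255,255));my[:, :250]=0;my[:, 345:]=0;my[185:]=0
    # bow by the largest circle-like comp
    cs,_=cv2.findContours(my,cv2.RETR_EXTERNAL,cv2.CHAIN_APPROX_NONE);k=max(cs,key=cv2.contourArea);(bx,by),br=cv2.minEnclosingCircle(k);print("bow",round(bx,1),round(by,1),round(br,1),onz(c,(bx,by),.078,True).round(4))
    out[f]=(ray(*c,r[0],True),ray(*c,p,True),ray(*c,(bx,by),True))
for i,n in enumerate(("holder top","red","bow")): print(n,tri([out["w1.npz"][i],out["w2.npz"][i]]).round(4))
# orange
for n in("scene","top"):
    im=cv2.imread(f"pics/{n}0.png")[:,:,::-1].copy();m=mask(im,(5,200,150),(19,255,255))
    cs,_=cv2.findContours(m,cv2.RETR_EXTERNAL,cv2.CHAIN_APPROX_NONE);k=max(cs,key=cv2.contourArea)
    r=cv2.minAreaRect(k);print(n,cv2.boxPoints(r).round(1).tolist(),cv2.contourArea(k))
im,c=ld("w1.npz");m=mask(im,(5,200,150),(19,255,255));m[:, :450]=0;m[290:]=0
cs,_=cv2.findContours(m,cv2.RETR_EXTERNAL,cv2.CHAIN_APPROX_NONE);k=max(cs,key=cv2.contourArea);print("w1",cv2.approxPolyDP(k,4,True)[:,0].tolist())
# base edges: cream/non-dark boundary in w2 : front edge and right edge at z=.04
for f,rows,cols in(("w1.npz",range(45,240,8),range(290,410,8)),("w2.npz",range(5,205,8),range(285,510,8))):
    im,c=ld(f);g=im.max(2).astype(float)
    F=[]
    for y in rows:
        row=g[y,255:285];x=255+int(np.argmax(np.diff(row)))+.5;F.append(onz(c,(x+.0,y),.04,True)[:2])
    F=np.array(F);vx,vy,x0,y0=cv2.fitLine(F.astype(np.float32),cv2.DIST_HUBER,0,.001,.001).ravel();print(f,"front edge",np.degrees(np.arctan2(vy,vx)).round(2),x0,y0)
    F=[]
    for x in cols:
        yy=slice(190,260);col=g[yy,x];y=190+int(np.argmin(np.diff(col)))+.5;F.append(onz(c,(x,y),.04,True)[:2])
    F=np.array(F);vx,vy,x0,y0=cv2.fitLine(F.astype(np.float32),cv2.DIST_HUBER,0,.001,.001).ravel();print(f,"right edge",np.degrees(np.arctan2(vy,vx)).round(2),x0,y0)
E
```

```text
w1.npz blue px 521 (array([  7,   8,   8,   7,  28,  57,  69, 337]), array([126.   , 142.125, 158.25 , 174.375, 190.5  , 206.625, 222.75 ,
       238.875, 255.   ]))
rect px [297.4 146.5] [32.6 32.3] 72.3
corners [[0.4488, -0.0891], [0.4877, -0.0841], [0.4932, -0.1242], [0.4535, -0.1295]] cent [ 0.4708 -0.1067] sides [0.0406, 0.0393, 0.0405, 0.0401]
edge ang 7.4 -82.3
red [358.  125.3] 78 [ 0.5509 -0.0939  0.067 ]
bow 305.0 171.0 10.8 [ 0.4746 -0.138   0.078 ]
w2.npz blue px 700 (array([  2,   4,  22,  24,  24, 122,  59, 443]), array([104.   , 122.875, 141.75 , 160.625, 179.5  , 198.375, 217.25 ,
       236.125, 255.   ]))
rect px [301.1  77.6] [38.6 40.2] 71.6
corners [[0.4488, -0.0919], [0.4878, -0.086], [0.4927, -0.1243], [0.4535, -0.1302]] cent [ 0.4707 -0.1081] sides [0.0386, 0.0394, 0.0386, 0.0397]
edge ang 8.7 -82.7
red [374.5  54.3] 131 [ 0.5504 -0.0945  0.067 ]
bow 310.6 106.6 13.9 [ 0.4742 -0.1384  0.078 ]
holder top [ 0.471  -0.1078  0.067 ]
red [ 0.5515 -0.0942  0.0637]
bow [ 0.4745 -0.1385  0.0753]
scene [[253.39999389648438, 135.6999969482422], [320.20001220703125, 96.9000015258789], [328.6000061035156, 111.30000305175781], [261.79998779296875, 150.10000610351562]] 1093.5Traceback (most recent call last):
  File "<stdin>", line 27, in <module>
ValueError: max() iterable argument is empty
```

```bash
python3 - <<'E'
from h import *
def ld(f):
    d=np.load(f);return d["im"],cam("wrist",{"tcp_pos":d["p"],"orientation":d["o"]})
im=cv2.imread("pics/top0.png")[:,:,::-1].copy();print(cv2.cvtColor(im,cv2.COLOR_RGB2HSV)[173,325])
m=mask(im,(5,140,140),(22,255,255));m[:, :270]=0;m[:, 370:]=0;m[:150]=0;m[200:]=0
k=max(cv2.findContours(m,cv2.RETR_EXTERNAL,cv2.CHAIN_APPROX_NONE)[0],key=cv2.contourArea);print("top",cv2.boxPoints(cv2.minAreaRect(k)).round(1).tolist(),cv2.contourArea(k))
im,c=ld("w1.npz");m=mask(im,(5,200,150),(19,255,255));m[:, :450]=0;m[290:]=0
k=max(cv2.findContours(m,cv2.RETR_EXTERNAL,cv2.CHAIN_APPROX_NONE)[0],key=cv2.contourArea);print("w1",cv2.approxPolyDP(k,4,True)[:,0].tolist())
for f,rows,cols in(("w1.npz",range(45,240,8),range(290,400,8)),("w2.npz",range(5,205,8),range(310,510,8))):
    im,c=ld(f);g=im.max(2).astype(float)
    for n,r0 in(("front",rows),("right",cols)):
        F=[]
        for t in r0:
            if n=="front": p=(255+int(np.argmax(np.diff(g[t,255:285])))+.5,t)
            else: p=(t,190+int(np.argmin(np.diff(g[190:260,t])))+.5)
            F.append(onz(c,p,.04,True)[:2])
        vx,vy,x0,y0=cv2.fitLine(np.array(F,np.float32),cv2.DIST_HUBER,0,.001,.001).ravel();print(f,n,np.degrees(np.arctan2(vy,vx)).round(2),x0.round(4),y0.round(4))
    # bar: dark pixels near red
    mr=mask(im,(0,200,120),(4,255,255));p=(358,125) if f[1]=="1" else (374,54)
    for dy in (-25,-15,15,25):
        y=p[1]+dy; print(dy,[ (x,int(g[y,x])) for x in range(p[0]-12,p[0]+14,2)]) if f[1]=="2" else 0
E
```

```text
[ 16 165 254]
top [[292.20001220703125, 171.6999969482422], [293.79998779296875, 162.8000030517578], [357.5, 174.3000030517578], [355.8999938964844, 183.1999969482422]] 464.0
w1 [[559, 21], [511, 24], [509, 135], [483, 272], [487, 276], [525, 266], [539, 277], [559, 207]]
w1.npz front 79.17 0.4385 -0.1003
w1.npz right -10.62 0.5212 -0.2693
w2.npz front 79.12 0.4357 -0.1137
w2.npz right -10.65 0.574 -0.2792
-25 [(362, 202), (364, 209), (366, 41), (368, 64), (370, 83), (372, 97), (374, 96), (376, 97), (378, 96), (380, 96), (382, 96), (384, 101), (386, 215)]
-15 [(362, 200), (364, 215), (366, 38), (368, 56), (370, 63), (372, 79), (374, 81), (376, 87), (378, 99), (380, 99), (382, 99), (384, 109), (386, 108)]
15 [(362, 199), (364, 222), (366, 38), (368, 54), (370, 61), (372, 96), (374, 96), (376, 95), (378, 96), (380, 84), (382, 76), (384, 114), (386, 109)]
25 [(362, 196), (364, 221), (366, 38), (368, 55), (370, 62), (372, 79), (374, 78), (376, 78), (378, 78), (380, 76), (382, 75), (384, 112), (386, 124)]
```

```bash
python3 - <<'E'
from h import *
S=np.array([[253.4,135.7],[320.2,96.9],[328.6,111.3],[261.8,150.1]]);T=np.array([[292.2,171.7],[293.8,162.8],[357.5,174.3],[355.9,183.2]])
s=cam("scene");t=cam("top")
P=tri([ray(*s,S.mean(0),False),ray(*t,T.mean(0),False)])
ex=np.array([.9825,-.1865,0]);ey=np.array([.1865,.9825,0])
C=.6194*ex+.0108*ey
d=P-C;m=np.array([d@ex,d@ey,d[2]]);print("lip centre world",P.round(4),"machine",m.round(4))
v=m-[.09,0,.07];r0=np.array([-.190-.423*.025,.09+.906*.025])
a=np.arctan2(v[2],-v[0])-np.arctan2(r0[1],-r0[0]);print("a",a,"radius",np.hypot(v[0],v[2]),np.hypot(*r0))
E
```

```text
lip centre world [ 0.6344 -0.1073  0.302 ] machine [0.0239 0.0021 0.302 ]
a 0.7813563667067929 radius 0.24123715908964863 0.23004424166885812
```

```bash
cat >> h.py <<'E'
def pose(head,tilt):  # tool x heading (deg), leaning back towards -tool x by tilt (deg)
    h=np.radians(head);B=np.array([[np.cos(h),np.sin(h),0],[np.sin(h),-np.cos(h),0],[0,0,-1.]]).T
    return R.from_matrix(B)*R.from_euler("y",tilt,degrees=True)
def move(p,Rt,st=None):
    st=st or arm.read_state();Rc=q2R(st["orientation"])
    l=Rc.inv().apply(np.array(p)-st["tcp_pos"])/.08;w=(Rc.inv()*Rt).as_rotvec()/(np.pi/2)
    print("t",st["time_s"],"tcp",st["tcp_pos"].round(4),"LIN",l.round(3),"ROT",w.round(4),"F",st["force"].round(1))
E
python3 -c "
from h import *
R1=pose(97.5,20);z=R1.as_matrix()[:,2];g=np.array([.470,-.1008,.053])
move(g-.1*z,R1)"
```

```text
t 2.7 tcp [ 0.436  -0.2101  0.255 ] LIN [1.015 0.295 1.352] ROT [ 0.0359  0.2199 -0.2014] F [ 0.3  0.4 -1.3]
```

>>> servo_tool(
  fingers=0.6,
  motion=[
    {"linear": [0.25, 0.07, 0.2], "rotation": [0.009, 0.055, -0.05]},
    {"linear": [0.5, 0.15, 0.4], "rotation": [0.018, 0.11, -0.1]},
    {"linear": [0.75, 0.22, 0.6], "rotation": [0.027, 0.165, -0.15]},
    {"linear": [0.95, 0.29, 0.8], "rotation": [0.036, 0.22, -0.2014]},
    {"linear": [0.95, 0.29, 0.8], "rotation": [0.036, 0.22, -0.2014]},
  ],
)

```text
time_s: 3.12
tcp_pos: [0.4735, -0.1392, 0.1878]
orientation: [-0.134, 0.648, 0.741, 0.116]
force: [0.5, -0.3, -0.5]
gripper_width: 0.0701
finger_force: 0.0
```

```bash
python3 -c "
from h import *
R1=pose(97.5,20);z=R1.as_matrix()[:,2];g=np.array([.470,-.1008,.053])
move(g-.06*z,R1);move(g,R1)"
```

```text
t 3.1167 tcp [ 0.4735 -0.1392  0.1878] LIN [-0.132  0.022  0.997] ROT [-0.002  -0.0047  0.0012] F [ 0.5 -0.3 -0.5]
t 3.1167 tcp [ 0.4735 -0.1392  0.1878] LIN [-0.137  0.024  1.747] ROT [-0.002  -0.0047  0.0012] F [ 0.5 -0.3 -0.5]
```

Move to 60 mm above the grasp and check from the wrist camera that the fingers straddle the holder.

>>> servo_tool(
  motion=[
    {"linear": [-0.07, 0.01, 0.4], "rotation": [-0.002, -0.004, 0.001]},
    {"linear": [-0.135, 0.023, 0.8], "rotation": [-0.002, -0.004, 0.001]},
    {"linear": [-0.135, 0.023, 1.0], "rotation": [-0.002, -0.004, 0.001]},
    {"linear": [-0.135, 0.023, 1.0], "rotation": [-0.002, -0.004, 0.001]},
  ],
)

```text
time_s: 3.45
tcp_pos: [0.4707, -0.121, 0.1113]
orientation: [-0.129, 0.649, 0.741, 0.112]
force: [0.2, 0.3, 0.5]
gripper_width: 0.0706
finger_force: 0.0
```

```bash
python3 - <<'E'
from h import *
st=arm.read_state();im=arm.capture("wrist");c=cam("wrist",st)
R1=pose(97.5,20);g=np.array([.470,-.1008,.053]);move(g,R1,st)
for p in ([.4708,-.1072,.075],[.4745,-.1385,.078]): print(proj(*c,np.array(p),True).round(0)*1.4)
cv2.imwrite("pics/w3.png",cv2.resize(im[:,:,::-1],(784,588),interpolation=cv2.INTER_CUBIC))
E
```

```text
t 3.45 tcp [ 0.4707 -0.121   0.1113] LIN [-0.008  0.026  0.771] ROT [-0.0014  0.0041  0.0005] F [0.2 0.3 0.5]
[404.6 333.2]
[403.2 404.6]
```

View pics/w3.png

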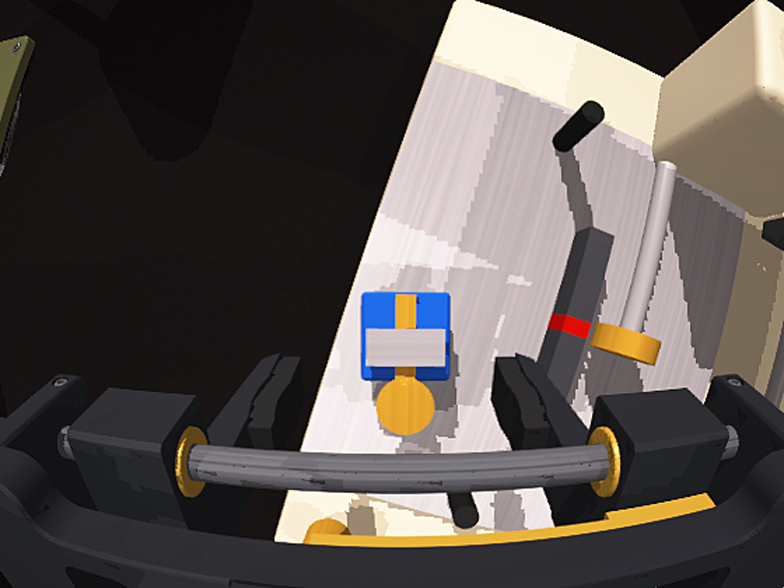

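The holder sits square to the fingers, centred at about (405,335) as predicted, with the bar to the right. Descend and close.

>>> servo_tool(
  motion=[
    {"linear": [-0.004, 0.013, 0.3], "rotation": [-0.001, 0.003, 0]},
    {"linear": [-0.008, 0.026, 0.55], "rotation": [-0.001, 0.003, 0]},
    {"linear": [-0.008, 0.026, 0.7], "rotation": [-0.001, 0.003, 0]},
    {"linear": [-0.008, 0.026, 0.77], "rotation": [-0.001, 0.003, 0]},
    {"linear": [-0.008, 0.026, 0.77], "rotation": [-0.001, 0.003, 0]},
  ],
)

```text
time_s: 3.92
tcp_pos: [0.4723, -0.1028, 0.0547]
orientation: [-0.128, 0.649, 0.741, 0.115]
force: [0.7, 0.4, 0.2]
gripper_width: 0.0706
finger_force: 0.0
```

>>> servo_tool(
  fingers=-0.4,
  motion=[
    {"linear": [0, 0, 0], "rotation": [0, 0, 0]},
    {"linear": [0, 0, 0], "rotation": [0, 0, 0]},
    {"linear": [0, 0, 0], "rotation": [0, 0, 0]},
    {"linear": [0, 0, 0], "rotation": [0, 0, 0]},
    {"linear": [0, 0, 0], "rotation": [0, 0, 0]},
  ],
)

```text
time_s: 4.33
tcp_pos: [0.4717, -0.1033, 0.0541]
orientation: [-0.128, 0.65, 0.741, 0.115]
force: [-1.7, -1.2, 5.4]
gripper_width: 0.0401
finger_force: 30.0
```

```bash
python3 - <<'E'
from h import *
st=arm.read_state();print(st["q"].round(2),st["gripper_width"],st["finger_force"],st["wrist_torque"].round(2))
# target: approach spot 10 mm short of the bar, holder square
ex=np.array([.9825,-.1865,0]);ey=np.array([.1865,.9825,0])
c=(.5344-.015)*ex+.0108*ey+np.array([0,0,st["tcp_pos"][2]+.002])+.0065*ex
print(c);move(c,pose(-10.75,20),st)
E
```

```text
[ 0.66  0.96 -0.56  1.97  0.31  0.45  0.12] 0.04005420304692588 30.045961551368237 [-0.33  0.23  0.08]
[ 0.51871095 -0.08746935  0.05605624]
t 4.3333 tcp [ 0.4717 -0.1033  0.0541] LIN [0.121 0.608 0.02 ] ROT [-0.4082 -0.0013  1.1308] F [-1.7 -1.2  5.4]
```

>>> servo_tool(
  motion=[
    {"linear": [0.015, 0, -0.04], "rotation": [0, 0, 0]},
    {"linear": [0.015, 0, -0.04], "rotation": [0, 0, 0]},
  ],
)

```text
time_s: 4.5
tcp_pos: [0.4713, -0.1031, 0.0573]
orientation: [-0.129, 0.649, 0.741, 0.115]
force: [-0.0, -0.4, -2.1]
gripper_width: 0.0393
finger_force: 30.0
```

>>> servo_tool(
  motion=[
    {"linear": [0, 0, 0], "rotation": [-0.0255, 0, 0.0707]},
    {"linear": [0, 0, 0], "rotation": [-0.051, 0, 0.1413]},
    {"linear": [0, 0, 0], "rotation": [-0.0765, 0, 0.212]},
    {"linear": [0, 0, 0], "rotation": [-0.102, 0, 0.2827]},
    {"linear": [0, 0, 0], "rotation": [-0.102, 0, 0.2827]},
  ],
)

```text
time_s: 4.92
tcp_pos: [0.4689, -0.1026, 0.0569]
orientation: [-0.1, 0.805, 0.567, 0.141]
force: [-0.1, -0.5, -1.5]
gripper_width: 0.0398
finger_force: 30.0
```

>>> servo_tool(
  motion=[
    {"linear": [0, 0, 0], "rotation": [-0.0255, 0, 0.0707]},
    {"linear": [0, 0, 0], "rotation": [-0.051, 0, 0.1413]},
    {"linear": [0, 0, 0], "rotation": [-0.0765, 0, 0.212]},
    {"linear": [0, 0, 0], "rotation": [-0.102, 0, 0.2827]},
    {"linear": [0, 0, 0], "rotation": [-0.102, 0, 0.2827]},
  ],
)

```text
time_s: 5.33
tcp_pos: [0.4663, -0.1014, 0.0608]
orientation: [-0.096, 0.875, 0.453, 0.142]
force: [0.7, 0.3, -3.3]
gripper_width: 0.0394
finger_force: 30.0
```

>>> servo_tool(
  motion=[
    {"linear": [0, 0, 0], "rotation": [-0.0255, 0, 0.0707]},
    {"linear": [0, 0, 0], "rotation": [-0.051, 0, 0.1413]},
    {"linear": [0, 0, 0], "rotation": [-0.0765, 0, 0.212]},
    {"linear": [0, 0, 0], "rotation": [-0.102, 0, 0.2827]},
    {"linear": [0, 0, 0], "rotation": [-0.102, 0, 0.2827]},
  ],
)

```text
time_s: 5.75
tcp_pos: [0.4592, -0.1016, 0.059]
orientation: [-0.091, 0.907, 0.391, 0.13]
force: [-0.3, 0.7, -2.5]
gripper_width: 0.0392
finger_force: 30.0
```

```bash
python3 - <<'E'
from h import *
st=arm.read_state();print(st["q"].round(2),st["gripper_width"],st["finger_force"])
ex=np.array([.9825,-.1865,0]);ey=np.array([.1865,.9825,0])
c=(.5344-.015)*ex+.0108*ey+np.array([0,0,.057])+.0065*ex
move(c,pose(-10.75,20),st)
E
```

```text
[ 0.69  0.92 -0.59  2.21  1.42  0.15 -1.84] 0.03922526491533882 29.992167921736836
t 5.75 tcp [ 0.4592 -0.1016  0.059 ] LIN [0.605 0.426 0.193] ROT [-0.2437  0.0422  0.597 ] F [-0.3  0.7 -2.5]
```

>>> servo_tool(
  motion=[
    {"linear": [0.2, 0.14, 0.06], "rotation": [0, 0, 0]},
    {"linear": [0.36, 0.25, 0.11], "rotation": [0, 0, 0]},
    {"linear": [0.36, 0.25, 0.11], "rotation": [0, 0, 0]},
  ],
)

```text
time_s: 6.0
tcp_pos: [0.4981, -0.0916, 0.059]
orientation: [-0.092, 0.906, 0.391, 0.132]
force: [0.6, -0.2, -2.3]
gripper_width: 0.0398
finger_force: 30.0
```

```bash
python3 - <<'E'
from h import *
st=arm.read_state();print(st["q"].round(2),st["gripper_width"],st["finger_force"]);print(q2R(st["orientation"]).as_matrix().round(3))
ex=np.array([.9825,-.1865,0]);ey=np.array([.1865,.9825,0])
c=(.5344-.015)*ex+.0108*ey+np.array([0,0,.057])+.0065*ex
move(c,pose(-10.75,20),st)
E
```

```text
[ 0.7   0.96 -0.69  2.12  1.2   0.25 -1.65] 0.03984118800139014 29.99312449246645
[[ 0.659  0.733  0.168]
 [ 0.685 -0.677  0.269]
 [ 0.311 -0.062 -0.948]]
t 6.0 tcp [ 0.4981 -0.0916  0.059 ] LIN [0.198 0.156 0.081] ROT [-0.2451  0.0385  0.5975] F [ 0.6 -0.2 -2.3]
```

```bash
python3 - <<'E'
from h import *
st=arm.read_state();p=st["tcp_pos"].copy();p[2]=.0555
move(p,pose(46,20),st)
E
```

```text
t 6.0 tcp [ 0.4981 -0.0916  0.059 ] LIN [-0.014  0.003  0.042] ROT [-0.0422  0.0206  0.0006] F [ 0.6 -0.2 -2.3]
```

>>> servo_tool(
  motion=[
    {"linear": [0, 0, 0.02], "rotation": [-0.02, 0.01, 0]},
    {"linear": [-0.014, 0.003, 0.042], "rotation": [-0.042, 0.02, 0]},
    {"linear": [-0.014, 0.003, 0.042], "rotation": [-0.042, 0.02, 0]},
    {"linear": [-0.014, 0.003, 0.042], "rotation": [-0.042, 0.02, 0]},
  ],
)

```text
time_s: 6.33
tcp_pos: [0.4937, -0.093, 0.0548]
orientation: [-0.067, 0.907, 0.386, 0.157]
force: [-0.9, 0.7, -2.7]
gripper_width: 0.0402
finger_force: 30.0
```

```bash
python3 - <<'E'
from h import *
st=arm.read_state();p=st["tcp_pos"].copy();p[2]=.0543;print(st["q"].round(2))
move(p,pose(46,20),st)
E
```

```text
[ 0.71  0.97 -0.7   2.2   1.8   0.26 -2.25]
t 6.3333 tcp [ 0.4937 -0.093   0.0548] LIN [-0.002 -0.     0.006] ROT [-0.0001  0.0042  0.0008] F [-0.9  0.7 -2.7]
```

>>> servo_tool(
  motion=[
    {"linear": [-0.003, 0, 0.008], "rotation": [0, 0.004, 0]},
    {"linear": [-0.006, 0, 0.018], "rotation": [0, 0.004, 0]},
  ],
)

```text
time_s: 6.5
tcp_pos: [0.4936, -0.0924, 0.054]
orientation: [-0.07, 0.906, 0.385, 0.16]
force: [-3.8, -2.6, 15.5]
gripper_width: 0.0397
finger_force: 30.0
```

>>> servo_tool(
  fingers=0.4,
  motion=[
    {"linear": [0, 0, 0], "rotation": [0, 0, 0]},
    {"linear": [0, 0, 0], "rotation": [0, 0, 0]},
    {"linear": [0, 0, 0], "rotation": [0, 0, 0]},
  ],
)

```text
time_s: 6.75
tcp_pos: [0.4938, -0.0924, 0.0535]
orientation: [-0.07, 0.907, 0.384, 0.16]
force: [-0.1, 0.3, 0.0]
gripper_width: 0.0575
finger_force: 0.0
```

```bash
python3 - <<'E'
from h import *
st=arm.read_state();print(st["q"].round(2))
hx=np.array([np.cos(np.radians(46)),np.sin(np.radians(46)),0])
c=st["tcp_pos"]-.0065*hx;print("holder centre",c,q2R(st["orientation"]).as_matrix().round(3))
# raise 30 along tool, vertical-ish
move(st["tcp_pos"]-.07*q2R(st["orientation"]).as_matrix()[:,2],pose(46,20),st)
E
```

```text
[ 0.72  0.98 -0.71  2.2   1.81  0.27 -2.25]
holder centre [ 0.48926058 -0.09702656  0.05345046] [[ 0.654  0.719  0.236]
 [ 0.674 -0.695  0.249]
 [ 0.343 -0.004 -0.939]]
t 6.75 tcp [ 0.4938 -0.0924  0.0535] LIN [-0.    -0.    -0.875] ROT [-0.002  -0.0006 -0.0012] F [-0.1  0.3  0. ]
```

>>> servo_tool(
  motion=[
    {"linear": [0, 0, -0.25], "rotation": [0, 0, 0]},
    {"linear": [0, 0, -0.6], "rotation": [0, 0, 0]},
    {"linear": [0, 0, -1], "rotation": [0, 0, 0]},
    {"linear": [0, 0, -1], "rotation": [0, -0.05, 0]},
    {"linear": [0, 0, -1], "rotation": [0, -0.1, 0]},
  ],
)

```text
time_s: 7.17
tcp_pos: [0.4728, -0.1162, 0.1263]
orientation: [-0.04, 0.917, 0.386, 0.091]
force: [1.1, -2.2, -0.8]
gripper_width: 0.0616
finger_force: 0.0
```

>>> servo_tool(
  motion=[
    {"linear": [0, 0, 0], "rotation": [0, -0.05, 0]},
    {"linear": [0, 0, 0], "rotation": [0, -0.07, 0]},
    {"linear": [0, 0, 0], "rotation": [0, -0.07, 0]},
  ],
)

```text
time_s: 7.42
tcp_pos: [0.4783, -0.1107, 0.1275]
orientation: [-0.019, 0.919, 0.391, 0.046]
force: [0.4, 1.1, 0.9]
gripper_width: 0.0616
finger_force: 0.0
```

```bash
python3 - <<'E'
from h import *
st=arm.read_state();print(st["q"].round(2))
im=arm.capture("wrist");c=cam("wrist",st)
m=mask(im,*BLUE);m[:, :200]=0
hull=cv2.convexHull(np.argwhere(m>0)[:,::-1].astype(np.int32));r=cv2.minAreaRect(hull)
W=np.array([onz(c,b,.075,True) for b in cv2.boxPoints(r)])[:,:2];e=W[1]-W[0];e2=W[2]-W[1]
print("cent",W.mean(0).round(4),np.linalg.norm(e),np.linalg.norm(e2),"ang",np.degrees(np.arctan2(*e[::-1])),np.degrees(np.arctan2(*e2[::-1])))
cv2.imwrite("pics/w4.png",im[:,:,::-1])
hx=np.array([np.cos(np.radians(46)),np.sin(np.radians(46)),0])
h=np.array([.4893,-.0970,0]);Rt=pose(46,5)
move(h+.0017*hx+[0,0,.051],Rt,st)
E
```

```text
[ 0.66  0.8  -0.78  2.09  0.98  0.56 -1.57]
cent [ 0.4906 -0.095 ] 0.03817395898152701 0.04198702609043751 ang -44.02063690020422 -132.91066861622622
t 7.4167 tcp [ 0.4783 -0.1107  0.1275] LIN [ 0.145 -0.021  0.976] ROT [ 0.0008 -0.0072  0.0006] F [0.4 1.1 0.9]
```

View pics/w4.png

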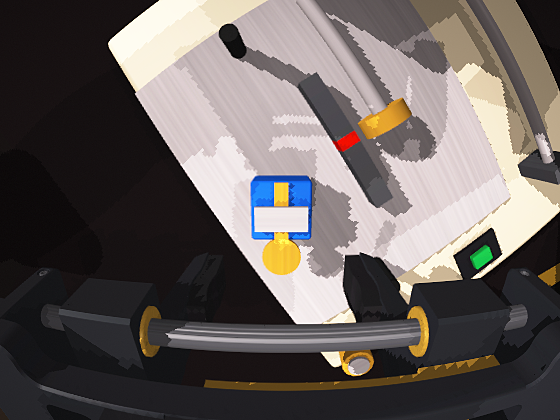

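The holder stands flat at (281,208), still square to the fingers, with the bow towards the gripper. Regrip it with the more upright hand.

>>> servo_tool(
  motion=[
    {"linear": [0.145, -0.02, 0.3], "rotation": [0, -0.007, 0]},
    {"linear": [0.145, -0.02, 0.55], "rotation": [0, -0.007, 0]},
    {"linear": [0.145, -0.02, 0.8], "rotation": [0, -0.007, 0]},
    {"linear": [0.145, -0.02, 0.97], "rotation": [0, -0.007, 0]},
    {"linear": [0.145, -0.02, 0.97], "rotation": [0, -0.007, 0]},
  ],
)

```text
time_s: 7.88
tcp_pos: [0.4859, -0.0985, 0.0479]
orientation: [-0.018, 0.92, 0.389, 0.037]
force: [-0.8, -0.4, 0.0]
gripper_width: 0.0621
finger_force: 0.0
```

>>> servo_tool(
  fingers=-0.4,
  motion=[
    {"linear": [0, 0, 0], "rotation": [0, 0, 0]},
    {"linear": [0, 0, 0], "rotation": [0, 0, 0]},
    {"linear": [0, 0, 0], "rotation": [0, 0, 0]},
    {"linear": [0, 0, 0], "rotation": [0, 0, 0]},
  ],
)

```text
time_s: 8.22
tcp_pos: [0.4884, -0.0983, 0.0512]
orientation: [-0.017, 0.92, 0.389, 0.04]
force: [0.3, -0.7, 2.3]
gripper_width: 0.0398
finger_force: 30.0
```

>>> servo_tool(
  motion=[
    {"linear": [0, 0, -0.025], "rotation": [0, 0, 0]},
    {"linear": [0.005, 0, -0.05], "rotation": [0, 0, 0]},
    {"linear": [0.005, 0, -0.05], "rotation": [0, 0, 0]},
  ],
)

```text
time_s: 8.47
tcp_pos: [0.4883, -0.098, 0.0549]
orientation: [-0.017, 0.92, 0.389, 0.039]
force: [0.3, -0.0, -2.7]
gripper_width: 0.0396
finger_force: 30.0
```

```bash
python3 - <<'E'
from h import *
st=arm.read_state();print(st["q"].round(2))
ex=np.array([.9825,-.1865,0]);ey=np.array([.1865,.9825,0])
c=(.5344-.015)*ex+.0108*ey+np.array([0,0,st["tcp_pos"][2]])+.0017*ex
move(c,pose(-10.75,5),st)
E
```

```text
[ 0.52  0.91 -0.61  2.1   1.2   0.44 -1.8 ]
t 8.4667 tcp [ 0.4883 -0.098   0.0549] LIN [0.325 0.131 0.028] ROT [-0.0543  0.0011  0.6265] F [ 0.3 -0.  -2.7]
```

>>> servo_tool(
  motion=[
    {"linear": [0.06, 0.02, 0.005], "rotation": [-0.006, 0, 0.07]},
    {"linear": [0.11, 0.04, 0.01], "rotation": [-0.012, 0, 0.14]},
    {"linear": [0.16, 0.065, 0.014], "rotation": [-0.018, 0, 0.21]},
    {"linear": [0.2, 0.08, 0.018], "rotation": [-0.027, 0, 0.31]},
    {"linear": [0.2, 0.08, 0.018], "rotation": [-0.027, 0, 0.31]},
  ],
)

```text
time_s: 8.88
tcp_pos: [0.5049, -0.0897, 0.0547]
orientation: [-0.007, 0.987, 0.153, 0.043]
force: [0.1, 0.1, -1.7]
gripper_width: 0.0394
finger_force: 30.0
```

```bash
python3 - <<'E'
from h import *
st=arm.read_state();print(st["q"].round(2))
ex=np.array([.9825,-.1865,0]);ey=np.array([.1865,.9825,0])
c=(.5344-.015)*ex+.0108*ey+np.array([0,0,.0549])+.0017*ex
move(c,pose(-10.75,5),st)
E
```

```text
[ 0.39  0.88 -0.47  2.09  1.19  0.35 -2.32]
t 8.8833 tcp [ 0.5049 -0.0897  0.0547] LIN [ 0.12  -0.003  0.007] ROT [-0.0274  0.0004  0.3141] F [ 0.1  0.1 -1.7]
```

>>> servo_tool(
  motion=[
    {"linear": [0.04, 0, 0.002], "rotation": [-0.005, 0, 0.06]},
    {"linear": [0.08, 0, 0.004], "rotation": [-0.01, 0, 0.12]},
    {"linear": [0.12, 0, 0.007], "rotation": [-0.015, 0, 0.18]},
    {"linear": [0.12, 0, 0.007], "rotation": [-0.021, 0, 0.24]},
    {"linear": [0.12, 0, 0.007], "rotation": [-0.0274, 0, 0.314]},
  ],
)

```text
time_s: 9.3
tcp_pos: [0.513, -0.0879, 0.0545]
orientation: [0.004, 0.995, -0.094, 0.042]
force: [-1.0, 0.1, -4.4]
gripper_width: 0.0394
finger_force: 30.0
```

```bash
python3 - <<'E'
from h import *
st=arm.read_state();print(st["q"].round(2))
ex=np.array([.9825,-.1865,0]);ey=np.array([.1865,.9825,0])
c=(.5344-.015)*ex+.0108*ey+np.array([0,0,.0549])+.0017*ex
move(c,pose(-10.75,5),st)
E
```

```text
[ 0.21  0.86 -0.22  2.09  0.96  0.21 -2.63]
t 9.3 tcp [ 0.513  -0.0879  0.0545] LIN [ 0.009 -0.018 -0.004] ROT [-0.      0.0012 -0.0008] F [-1.   0.1 -4.4]
```

>>> servo_tool(
  motion=[
    {"linear": [0.005, -0.018, 0.02], "rotation": [0, 0, 0]},
    {"linear": [0.005, -0.018, 0.042], "rotation": [0, 0, 0]},
    {"linear": [0.005, -0.018, 0.042], "rotation": [0, 0, 0]},
  ],
)

```text
time_s: 9.55
tcp_pos: [0.5143, -0.0858, 0.0512]
orientation: [0.004, 0.995, -0.089, 0.043]
force: [0.5, 0.5, -0.8]
gripper_width: 0.0397
finger_force: 30.0
```

>>> servo_tool(
  motion=[
    {"linear": [0.04, 0, -0.004], "rotation": [0, 0, 0]},
    {"linear": [0.08, 0, -0.007], "rotation": [0, 0, 0]},
    {"linear": [0.12, 0, -0.01], "rotation": [0, 0, 0]},
    {"linear": [0.12, 0, -0.01], "rotation": [0, 0, 0]},
  ],
)

```text
time_s: 9.88
tcp_pos: [0.524, -0.0888, 0.0529]
orientation: [0.004, 0.995, -0.092, 0.043]
force: [0.2, 0.2, -2.5]
gripper_width: 0.0396
finger_force: 30.0
```

```bash
python3 - <<'E'
from h import *
st=arm.read_state();print(st["q"].round(2))
ex=np.array([.9825,-.1865,0]);ey=np.array([.1865,.9825,0])
c=(.5344)*ex+.0108*ey+np.array([0,0,.051])+.0017*ex
move(c,pose(-10.75,5),st)
E
```

```text
[ 0.23  0.87 -0.25  2.06  0.94  0.25 -2.6 ]
t 9.8833 tcp [ 0.524  -0.0888  0.0529] LIN [ 0.057 -0.004  0.028] ROT [0.0001 0.0009 0.0021] F [ 0.2  0.2 -2.5]
```

>>> servo_tool(
  motion=[
    {"linear": [0.01, 0, 0.022], "rotation": [0, 0, 0]},
    {"linear": [0.03, 0, 0.024], "rotation": [0, 0, 0.002]},
    {"linear": [0.04, 0, 0.025], "rotation": [0, 0, 0.002]},
    {"linear": [0.04, 0, 0.025], "rotation": [0, 0, 0.002]},
  ],
)

```text
time_s: 10.22
tcp_pos: [0.5243, -0.0889, 0.0512]
orientation: [0.005, 0.995, -0.093, 0.041]
force: [-6.2, 1.0, 6.7]
gripper_width: 0.0398
finger_force: 30.0
```

>>> servo_tool(
  motion=[
    {"linear": [0.01, 0, 0.001], "rotation": [0, 0, 0]},
    {"linear": [0.02, 0, 0.002], "rotation": [0, 0, 0]},
    {"linear": [0.02, 0, 0.002], "rotation": [0, 0, 0]},
  ],
)

```text
time_s: 10.47
tcp_pos: [0.5243, -0.0889, 0.0512]
orientation: [0.005, 0.995, -0.093, 0.039]
force: [-8.8, 2.3, 10.1]
gripper_width: 0.0398
finger_force: 30.0
```

>>> servo_tool(
  motion=[
    {"linear": [0.01, 0, 0.001], "rotation": [0, 0, 0]},
    {"linear": [0.02, 0, 0.002], "rotation": [0, 0, 0]},
    {"linear": [0.02, 0, 0.002], "rotation": [0, 0, 0]},
  ],
)

```text
time_s: 10.72
tcp_pos: [0.5243, -0.0889, 0.0512]
orientation: [0.005, 0.995, -0.093, 0.038]
force: [-13.4, 3.8, 15.2]
gripper_width: 0.0397
finger_force: 30.0
```

>>> servo_tool(
  fingers=0.4,
  motion=[
    {"linear": [0, 0, 0], "rotation": [0, 0, 0]},
    {"linear": [0, 0, 0], "rotation": [0, 0, 0]},
    {"linear": [0, 0, 0], "rotation": [0, 0, 0]},
  ],
)

```text
time_s: 10.97
tcp_pos: [0.5307, -0.0897, 0.0513]
orientation: [0.004, 0.995, -0.093, 0.043]
force: [0.8, 0.2, -0.4]
gripper_width: 0.0578
finger_force: 0.0
```

>>> servo_tool(
  motion=[
    {"linear": [-0.03, 0, -0.3], "rotation": [0, 0, 0]},
    {"linear": [-0.06, 0, -0.6], "rotation": [0, 0, 0]},
    {"linear": [-0.1, 0, -1], "rotation": [0, 0, 0]},
    {"linear": [-0.1, 0, -1], "rotation": [0, 0, 0]},
  ],
)

```text
time_s: 11.3
tcp_pos: [0.5175, -0.0867, 0.1343]
orientation: [0.004, 0.995, -0.093, 0.046]
force: [0.7, -0.3, -0.7]
gripper_width: 0.0619
finger_force: 0.0
```

>>> servo_tool(
  motion=[
    {"linear": [-0.4, 0, -0.1], "rotation": [0, 0, 0]},
    {"linear": [-0.8, 0, -0.2], "rotation": [0, 0, 0]},
    {"linear": [-1, 0, -0.2], "rotation": [0, 0, 0]},
    {"linear": [-1, 0, -0.2], "rotation": [0, 0, 0]},
  ],
)

```text
time_s: 11.63
tcp_pos: [0.4318, -0.0716, 0.1393]
orientation: [0.005, 0.995, -0.092, 0.04]
force: [-0.5, -0.0, -1.2]
gripper_width: 0.0619
finger_force: 0.0
```

```bash
python3 - <<'E'
from h import *
st=arm.read_state();im=arm.capture("wrist");c=cam("wrist",st);print(st["time_s"],st["tcp_pos"],st["q"].round(2))
np.savez("w5.npz",im=im,p=st["tcp_pos"],o=st["orientation"])
m=mask(im,*BLUE);m[:, :200]=0
r=cv2.minAreaRect(cv2.convexHull(np.argwhere(m>0)[:,::-1].astype(np.int32)));print(r)
W=np.array([onz(c,b,.075,True) for b in cv2.boxPoints(r)])[:,:2];e=W[1]-W[0];e2=W[2]-W[1]
print("cent",W.mean(0).round(4),np.linalg.norm(e),np.linalg.norm(e2),"ang",np.degrees(np.arctan2(*e[::-1])),np.degrees(np.arctan2(*e2[::-1])))
mr=mask(im,(0,200,120),(4,255,255));p=np.argwhere(mr)[:,::-1];print(len(p),np.median(p,0),onz(c,np.median(p,0),.067,True))
x,y=map(int,r[0]);cv2.imwrite("pics/w5.png",cv2.resize(im[max(0,y-90):y+60,x-100:x+100,::-1],(800,600),interpolation=cv2.INTER_CUBIC))
E
```

```text
11.6333 [ 0.43179187 -0.07160288  0.13927341] [ 0.23  0.64 -0.29  2.28  0.88  0.25 -2.6 ]
((283.0, 90.5), (59.0, 60.0), 90.0)
cent [ 0.5263 -0.0902] 0.03945197748238286 0.039974672220904776 ang -100.6204601558493 169.35103872373023
170 [282.  51.] [ 0.55460362 -0.09481722  0.067     ]
```

View pics/w5.png

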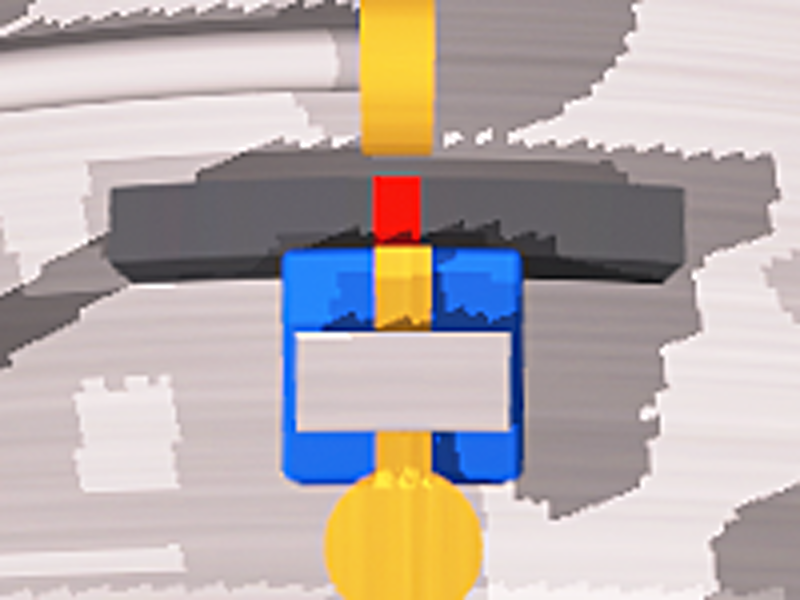

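The crop shows the holder (283–523, front edge y≈250) lying parallel against the bar, centred within about 1 mm of the red mark at x≈397. The pushing contact force was confirmed before release. Raise the hand, turn it, and measure the lip.

>>> servo_tool(
  motion=[
    {"linear": [0, 0, -0.4], "rotation": [0, 0, 0]},
    {"linear": [0, 0, -0.8], "rotation": [0, 0, 0]},
    {"linear": [0, 0, -1], "rotation": [0, 0, 0]},
  ],
)

```text
time_s: 11.93
tcp_pos: [0.4316, -0.0698, 0.2215]
orientation: [0.004, 0.995, -0.093, 0.045]
force: [-0.5, 0.2, -1.1]
gripper_width: 0.0618
finger_force: 0.0
```

>>> servo_tool(
  motion=[
    {"linear": [0, 0, -0.4], "rotation": [0, 0, -0.06]},
    {"linear": [0, 0, -0.8], "rotation": [0, 0, -0.12]},
    {"linear": [0, 0, -1], "rotation": [0, 0, -0.18]},
    {"linear": [0, 0, -1], "rotation": [0, 0, -0.24]},
    {"linear": [0, 0, -1], "rotation": [0, 0, -0.3]},
  ],
)

```text
time_s: 12.35
tcp_pos: [0.425, -0.0693, 0.3005]
orientation: [0.015, 0.989, 0.143, 0.043]
force: [0.3, -0.2, -0.6]
gripper_width: 0.0618
finger_force: 0.0
```

>>> servo_tool(
  motion=[
    {"linear": [0, 0, -0.4], "rotation": [0, 0, -0.06]},
    {"linear": [0, 0, -0.8], "rotation": [0, 0, -0.12]},
    {"linear": [0, 0, -1], "rotation": [0, 0, -0.18]},
    {"linear": [0, 0, -1], "rotation": [0, 0, -0.24]},
    {"linear": [0, 0, -1], "rotation": [0, 0, -0.3]},
  ],
)

```text
time_s: 12.77
tcp_pos: [0.4179, -0.0679, 0.3803]
orientation: [0.024, 0.928, 0.37, 0.038]
force: [-0.1, 0.1, -0.8]
gripper_width: 0.0621
finger_force: 0.0
```

```bash
cat >> h.py <<'E'
ex=np.array([.9825,-.1865,0]);ey=np.array([.1865,.9825,0]);C0=.6194*ex+.0108*ey
def grp(phi): return R.from_rotvec(ey*np.radians(phi))*pose(79.25,0)
E
python3 - <<'E'
from h import *
st=arm.read_state();print(st["q"].round(2))
move(.57*ex-.02*ey+[0,0,.40],grp(0),st)
E
```

```text
[ 0.88  0.34 -1.13  1.95  0.41  1.   -1.24]
t 12.7667 tcp [ 0.4179 -0.0679  0.3803] LIN [ 0.765  1.729 -0.08 ] ROT [ 0.0553 -0.0183 -0.3973] F [-0.1  0.1 -0.8]
```

>>> servo_tool(
  motion=[
    {"linear": [0.08, 0.18, 0], "rotation": [0.01, -0.004, -0.08]},
    {"linear": [0.16, 0.36, -0.02], "rotation": [0.02, -0.007, -0.16]},
    {"linear": [0.25, 0.55, -0.03], "rotation": [0.03, -0.01, -0.24]},
    {"linear": [0.33, 0.73, -0.04], "rotation": [0.04, -0.014, -0.31]},
    {"linear": [0.4, 0.9, -0.04], "rotation": [0.0553, -0.018, -0.385]},
  ],
)

```text
time_s: 13.18
tcp_pos: [0.4898, -0.099, 0.3889]
orientation: [-0.002, 0.776, 0.63, -0.0]
force: [-0.0, 0.7, 0.5]
gripper_width: 0.0617
finger_force: 0.0
```

```bash
python3 - <<'E'
from h import *
st=arm.read_state();print(st["q"].round(2))
im=arm.capture("wrist");np.savez("w6.npz",im=im,p=st["tcp_pos"],o=st["orientation"])
move(.57*ex-.02*ey+[0,0,.40],grp(0),st)
cv2.imwrite("pics/w6.png",im[:,:,::-1])
E
```

```text
[ 0.83  0.57 -1.22  1.67  0.55  1.3  -0.7 ]
t 13.1833 tcp [ 0.4898 -0.099   0.3889] LIN [-0.159  0.882 -0.143] ROT [-0.0024 -0.0014 -0.0121] F [-0.   0.7  0.5]
```

View pics/w6.png

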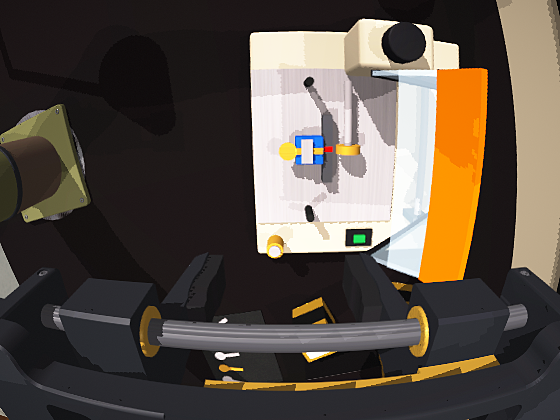

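The picture shows the orange lip with corners about (438,69), (488,70), (466,283) and (419,275), and the holder is still at the bar at (310,150). Shift over for a second lip view.

>>> servo_tool(
  motion=[
    {"linear": [-0.05, 0.3, -0.05], "rotation": [0, 0, -0.012]},
    {"linear": [-0.1, 0.6, -0.1], "rotation": [0, 0, -0.012]},
    {"linear": [-0.159, 0.88, -0.143], "rotation": [0, 0, -0.012]},
    {"linear": [-0.159, 0.88, -0.143], "rotation": [0, 0, -0.012]},
    {"linear": [-0.159, 0.88, -0.143], "rotation": [0, 0, -0.012]},
  ],
)

```text
time_s: 13.65
tcp_pos: [0.555, -0.1255, 0.399]
orientation: [-0.003, 0.772, 0.635, -0.0]
force: [-0.3, 0.3, 0.9]
gripper_width: 0.0617
finger_force: 0.0
```

```bash
python3 - <<'E'
from h import *
st=arm.read_state();print(st["tcp_pos"],st["q"].round(2))
im=arm.capture("wrist");np.savez("w7.npz",im=im,p=st["tcp_pos"],o=st["orientation"])
K=[]
for f in("w6.npz","w7.npz"):
    d=np.load(f);im=d["im"];c=cam("wrist",{"tcp_pos":d["p"],"orientation":d["o"]})
    m=mask(im,(5,200,150),(19,255,255));m[300:]=0
    k=max(cv2.findContours(m,cv2.RETR_EXTERNAL,cv2.CHAIN_APPROX_NONE)[0],key=cv2.contourArea)[:,0]
    print(f,cv2.approxPolyDP(k,5,True)[:,0].tolist())
    # mid-row left/right edges: crossing with the machine's y=0 plane
    n=ey;o=.0108
    for y in range(60,260,1):
        xs=k[k[:,1]==y][:,0]
        if len(xs)<2: continue
        pts=[]
        for x in(xs.min(),xs.max()+1):
            oo,dd=ray(*c,(x,y),True);P=oo+dd*(o-oo@n)/(dd@n);pts.append(P)
    # choose edge pixels whose ray passes through plane y=0 at z nearest .29/.32: print ex,z rays
    K.append((k,c))
E
```

```text
[ 0.55500887 -0.12549338  0.39900877] [ 0.75  0.66 -1.17  1.46  0.6   1.42 -0.63]
w6.npz [[486, 69], [437, 70], [433, 176], [418, 278], [423, 282], [458, 275], [473, 187], [480, 184]]
w7.npz [[360, 50], [352, 254], [372, 256], [385, 273], [403, 108], [403, 44]]
```

```bash
python3 - <<'E'
from h import *
cs=[]
for f in("w6.npz","w7.npz"):
    d=np.load(f);cs.append(cam("wrist",{"tcp_pos":d["p"],"orientation":d["o"]}))
for n,a,b in(("root+y",(437,70),(360,50)),("root-y",(418,278),(352,254)),("tip+y",(487,69),(404,44))):
    P=tri([ray(*cs[0],a,True),ray(*cs[1],b,True)]);d=P-C0
    print(n,P.round(4),"machine",np.round([d@ex,d@ey,d[2]],4))
for a in(.74,.78,.82):
    for n,r in(("root",(-190,90)),("tip",(-211.2,135.3)),("tipfront",(-214.8,133.6)),("L",(-201.4,114.5))):
        print(a,n,round(90+r[0]*np.cos(a)+r[1]*np.sin(a),1),round(70-r[0]*np.sin(a)+r[1]*np.cos(a),1))
d=np.load("w7.npz");cv2.imwrite("pics/w7.png",d["im"][:,:,::-1])
E
```

```text
root+y [ 0.6417 -0.0097  0.2674] machine [0.0129 0.0993 0.2674]
root-y [ 0.6029 -0.1934  0.277 ] machine [ 0.0089 -0.0884  0.277 ]
tip+y [ 0.6653 -0.0137  0.3107] machine [0.0368 0.0998 0.3107]
0.74 root 10.4 264.6
0.74 tip 25.3 312.3
0.74 tipfront 21.5 313.5
0.74 L 18.5 290.4
0.78 root 18.2 267.6
0.78 tip 35.0 314.7
0.78 tipfront 31.3 316.0
0.78 L 27.3 293.0
0.82 root 26.2 270.3
0.82 tip 44.8 316.7
0.82 tipfront 41.1 318.2
0.82 L 36.3 295.4
```

View pics/w7.png

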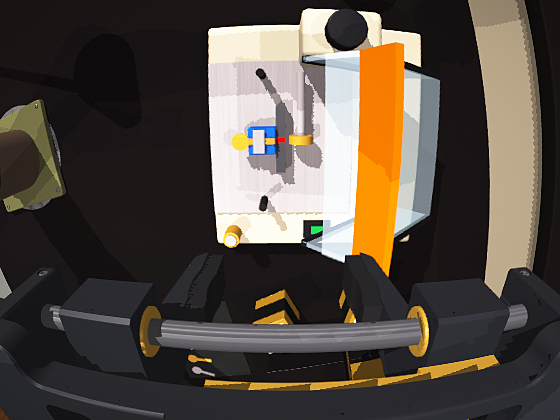

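The lip is clearly seen from (360,50) to (404,44) and down to the fingers. Triangulation agrees with a guard angle of about 0.775 rad and a grip point at machine (26, 0, 291) mm. Go to the pre-grasp above the lip.

```bash
cat >> h.py <<'E'
def lip(a,back=0,s=.030,dx=-.0013,dz=-.002):
    u=np.array([-.423,.906]);r=np.array([-.190,.09])+u*(s-.019+back)
    x=.09+dx+r[0]*np.cos(a)+r[1]*np.sin(a);z=.07+dz-r[0]*np.sin(a)+r[1]*np.cos(a)
    return C0+x*ex+[0,0,z],grp(np.degrees(a)-25)
E
python3 - <<'E'
from h import *
st=arm.read_state();p,Rt=lip(.775,.09);print(p);move(p,Rt,st)
E
```

```text
[ 0.65914995 -0.11412775  0.36051173]
t 13.7 tcp [ 0.5541 -0.1249  0.3992] LIN [0.383 1.265 0.478] ROT [ 0.2126 -0.0016 -0.0028] F [-0.3  1.  -0.5]
```

>>> servo_tool(
  motion=[
    {"linear": [0.1, 0.3, -0.05], "rotation": [0.05, 0, 0]},
    {"linear": [0.2, 0.6, -0.05], "rotation": [0.1, 0, 0]},
    {"linear": [0.3, 0.9, -0.05], "rotation": [0.15, 0, 0]},
    {"linear": [0.38, 1.0, -0.05], "rotation": [0.2126, 0, -0.003]},
    {"linear": [0.38, 1.0, -0.05], "rotation": [0.2126, 0, -0.003]},
  ],
)

```text
time_s: 14.12
tcp_pos: [0.6414, -0.1081, 0.3984]
orientation: [-0.134, 0.758, 0.629, -0.108]
force: [0.6, 0.6, -1.9]
gripper_width: 0.0617
finger_force: 0.0
```

```bash
python3 - <<'E'
from h import *
st=arm.read_state();print(st["q"].round(2))
for b in(.09,.05,0): move(*lip(.775,b),st)
E
```

```text
[ 0.4   0.94 -1.02  0.78  0.6   2.01 -0.48]
t 14.1167 tcp [ 0.6414 -0.1081  0.3984] LIN [-0.034  0.379  0.367] ROT [-0.0044 -0.0027  0.0012] F [ 0.6  0.6 -1.9]
t 14.1167 tcp [ 0.6414 -0.1081  0.3984] LIN [-0.036  0.382  0.867] ROT [-0.0044 -0.0027  0.0012] F [ 0.6  0.6 -1.9]
t 14.1167 tcp [ 0.6414 -0.1081  0.3984] LIN [-0.039  0.387  1.492] ROT [-0.0044 -0.0027  0.0012] F [ 0.6  0.6 -1.9]
```

>>> servo_tool(
  motion=[
    {"linear": [-0.02, 0.13, 0.2], "rotation": [-0.004, 0, 0]},
    {"linear": [-0.035, 0.26, 0.4], "rotation": [-0.004, 0, 0]},
    {"linear": [-0.035, 0.38, 0.6], "rotation": [-0.004, 0, 0]},
    {"linear": [-0.035, 0.38, 0.6], "rotation": [-0.004, 0, 0]},
  ],
)

```text
time_s: 14.45
tcp_pos: [0.6488, -0.1163, 0.3447]
orientation: [-0.128, 0.759, 0.63, -0.107]
force: [-0.4, 0.0, -0.6]
gripper_width: 0.0616
finger_force: 0.0
```

```bash
python3 - <<'E'
from h import *
st=arm.read_state();print(st["q"].round(2))
for b in(.05,0): move(*lip(.775,b),st)
im=arm.capture("wrist");cv2.imwrite("pics/w8.png",im[:,:,::-1])
E
```

```text
[ 0.43  0.98 -1.01  0.87  0.63  1.9  -0.49]
t 14.45 tcp [ 0.6488 -0.1163  0.3447] LIN [0.051 0.048 0.274] ROT [0.002  0.0011 0.0011] F [-0.4  0.  -0.6]
t 14.45 tcp [ 0.6488 -0.1163  0.3447] LIN [0.052 0.047 0.898] ROT [0.002  0.0011 0.0011] F [-0.4  0.  -0.6]
```

View pics/w8.png

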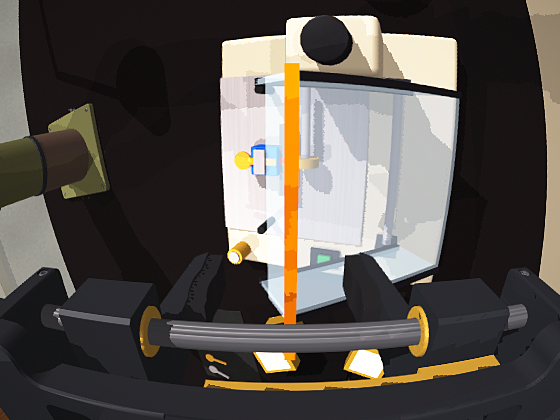

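The lip is edge-on at column ≈291 and straight between the fingers (inner faces ≈205–350). Its angle fits, and the 4 mm offset matches the plan. Descend and grip.

>>> servo_tool(
  motion=[
    {"linear": [0.05, 0.047, 0.2], "rotation": [0.002, 0, 0]},
    {"linear": [0.05, 0.047, 0.45], "rotation": [0.002, 0, 0]},
    {"linear": [0.05, 0.047, 0.7], "rotation": [0.002, 0, 0]},
    {"linear": [0.05, 0.047, 0.9], "rotation": [0.002, 0, 0]},
    {"linear": [0.05, 0.047, 0.9], "rotation": [0.002, 0, 0]},
  ],
)

```text
time_s: 14.92
tcp_pos: [0.6294, -0.1085, 0.2777]
orientation: [-0.129, 0.759, 0.63, -0.108]
force: [-0.8, 0.3, -0.1]
gripper_width: 0.0619
finger_force: 0.0
```

>>> servo_tool(
  fingers=-0.3,
  motion=[
    {"linear": [0, 0, 0], "rotation": [0, 0, 0]},
    {"linear": [0, 0, 0], "rotation": [0, 0, 0]},
    {"linear": [0, 0, 0], "rotation": [0, 0, 0]},
  ],
)

```text
time_s: 15.17
tcp_pos: [0.6322, -0.1075, 0.2803]
orientation: [-0.128, 0.759, 0.629, -0.105]
force: [-0.5, 0.9, 0.4]
gripper_width: 0.0439
finger_force: 0.0
```

```bash
python3 - <<'E'
from h import *
st=arm.read_state();print(st["q"].round(2),st["gripper_width"])
move(*lip(.775),st)
E
```

```text
[ 0.48  1.   -1.02  1.06  0.63  1.73 -0.56] 0.0438791944656114
t 15.1667 tcp [ 0.6322 -0.1075  0.2803] LIN [-0.019 -0.007  0.064] ROT [ 0.0041 -0.0008  0.0009] F [-0.5  0.9  0.4]
```

>>> servo_tool(
  fingers=-1,
  motion=[
    {"linear": [0, 0, 0.03], "rotation": [0.003, 0, 0]},
    {"linear": [0, 0, 0.03], "rotation": [0.003, 0, 0]},
    {"linear": [0, 0, 0.03], "rotation": [0.003, 0, 0]},
    {"linear": [0, 0, 0.03], "rotation": [0.003, 0, 0]},
    {"linear": [0, 0, 0.03], "rotation": [0.003, 0, 0]},
  ],
)

```text
time_s: 15.58
tcp_pos: [0.6308, -0.1075, 0.276]
orientation: [-0.131, 0.759, 0.629, -0.108]
force: [0.2, 0.2, 0.9]
gripper_width: 0.0108
finger_force: 0.0
```

>>> servo_tool(
  motion=[
    {"linear": [0, 0, 0], "rotation": [0, 0, 0]},
    {"linear": [0, 0, 0], "rotation": [0, 0, 0]},
    {"linear": [0, 0, 0], "rotation": [0, 0, 0]},
  ],
)

```text
time_s: 15.83
tcp_pos: [0.6307, -0.1075, 0.2761]
orientation: [-0.131, 0.759, 0.629, -0.108]
force: [-0.2, 0.4, 0.9]
gripper_width: 0.0078
finger_force: 30.0
```

```bash
python3 - <<'E'
from h import *
st=arm.read_state();print(st["gripper_width"],st["finger_force"],st["wrist_torque"].round(2))
Rc=q2R(st["orientation"]);H=C0+.09*ex+[0,0,.07]
v=Rc.inv().apply(H-st["tcp_pos"]);print("hinge in tool",v.round(4))
phi=np.degrees(np.arctan2(-Rc.as_matrix()[:,2]@ex,-Rc.as_matrix()[:,2][2]));print("phi",phi,"a",np.radians(phi*-1+0) , st["force"])
move(*lip(.775),st)
# arc in the tool frame: lowering by d about the hinge
w=Rc.inv().apply(-ey);print("axis",w.round(3))
for d in(2,4,6,8,10):
    rv=w*np.radians(d);sh=v-R.from_rotvec(rv).apply(v);print(d,(sh/.08).round(4),(rv/(np.pi/2)).round(4))
E
```

```text
0.007832051285439599 29.98188132623909 [-0.1  -0.35 -0.02]
hinge in tool [-0.0014  0.1345  0.171 ]
phi 19.486450034746895 a -0.3401027126316967 [-0.15988346  0.35692633  0.87762923]
t 15.8333 tcp [ 0.6307 -0.1075  0.2761] LIN [-0.014 -0.006  0.008] ROT [-0.0009 -0.0002  0.0011] F [-0.2  0.4  0.9]
axis [-1.    -0.002 -0.   ]
2 [ 0.0001 -0.0736  0.06  ] [-0.0222 -0.     -0.    ]
4 [ 0.0002 -0.145   0.1225] [-0.0444 -0.0001 -0.    ]
6 [ 0.0003 -0.2143  0.1875] [-0.0667 -0.0001 -0.    ]
8 [ 0.0004 -0.2812  0.2549] [-0.0889 -0.0002 -0.    ]
10 [ 0.0005 -0.3457  0.3245] [-0.1111 -0.0002 -0.    ]
```

>>> servo_tool(
  motion=[
    {"linear": [0, -0.044, 0.036], "rotation": [-0.0133, 0, 0]},
    {"linear": [0, -0.088, 0.072], "rotation": [-0.0267, 0, 0]},
    {"linear": [0, -0.131, 0.11], "rotation": [-0.04, 0, 0]},
    {"linear": [0, -0.173, 0.149], "rotation": [-0.0533, 0, 0]},
    {"linear": [0, -0.214, 0.1875], "rotation": [-0.0667, 0, 0]},
  ],
)

```text
time_s: 16.25
tcp_pos: [0.6101, -0.1036, 0.2677]
orientation: [-0.09, 0.765, 0.634, -0.074]
force: [0.3, -1.0, -0.6]
gripper_width: 0.0076
finger_force: 30.0
```

>>> servo_tool(
  motion=[
    {"linear": [0, -0.044, 0.036], "rotation": [-0.0133, 0, 0]},
    {"linear": [0, -0.088, 0.072], "rotation": [-0.0267, 0, 0]},
    {"linear": [0, -0.131, 0.11], "rotation": [-0.04, 0, 0]},
    {"linear": [0, -0.173, 0.149], "rotation": [-0.0533, 0, 0]},
    {"linear": [0, -0.214, 0.1875], "rotation": [-0.0667, 0, 0]},
  ],
)

```text
time_s: 16.67
tcp_pos: [0.5903, -0.0999, 0.257]
orientation: [-0.05, 0.768, 0.637, -0.041]
force: [1.4, -0.3, -1.5]
gripper_width: 0.0077
finger_force: 30.0
```

```bash
python3 - <<'E'
from h import *
st=arm.read_state();print(st["q"].round(2),st["gripper_width"],st["finger_force"],st["wrist_torque"].round(2))
move(*lip(.775-np.radians(12)),st)
E
```

```text
[ 0.6   0.88 -1.07  1.47  0.71  1.36 -0.72] 0.007718091010269454 29.97930723373429 [-0.03 -0.48 -0.  ]
t 16.6667 tcp [ 0.5903 -0.0999  0.257 ] LIN [-0.014 -0.014  0.005] ROT [ 0.0004 -0.0006  0.0009] F [ 1.4 -0.3 -1.5]
```

>>> servo_tool(
  motion=[
    {"linear": [0, -0.044, 0.036], "rotation": [-0.0133, 0, 0]},
    {"linear": [0, -0.088, 0.072], "rotation": [-0.0267, 0, 0]},
    {"linear": [0, -0.131, 0.11], "rotation": [-0.04, 0, 0]},
    {"linear": [0, -0.173, 0.149], "rotation": [-0.0533, 0, 0]},
    {"linear": [0, -0.214, 0.1875], "rotation": [-0.0667, 0, 0]},
  ],
)

```text
time_s: 17.08
tcp_pos: [0.5717, -0.0964, 0.2443]
orientation: [-0.01, 0.77, 0.638, -0.007]
force: [3.1, 0.3, -2.6]
gripper_width: 0.0075
finger_force: 30.0
```

>>> servo_tool(
  motion=[
    {"linear": [0, -0.044, 0.036], "rotation": [-0.0133, 0, 0]},
    {"linear": [0, -0.088, 0.072], "rotation": [-0.0267, 0, 0]},
    {"linear": [0, -0.131, 0.11], "rotation": [-0.04, 0, 0]},
    {"linear": [0, -0.173, 0.149], "rotation": [-0.0533, 0, 0]},
    {"linear": [0, -0.214, 0.1875], "rotation": [-0.0667, 0, 0]},
  ],
)

```text
time_s: 17.5
tcp_pos: [0.5546, -0.0931, 0.2297]
orientation: [0.031, 0.769, 0.638, 0.026]
force: [2.5, 0.3, -3.1]
gripper_width: 0.0078
finger_force: 30.0
```

```bash
python3 - <<'E'
from h import *
st=arm.read_state();print(st["q"].round(2),st["gripper_width"],st["finger_force"],st["wrist_torque"].round(2))
move(*lip(.775-np.radians(24)),st)
E
```

```text
[ 0.68  0.79 -1.07  1.82  0.88  0.99 -0.94] 0.007766741309654769 29.98288348715505 [-0.05 -0.41 -0.01]
t 17.5 tcp [ 0.5546 -0.0931  0.2297] LIN [-0.014 -0.021  0.   ] ROT [ 0.0004 -0.0009  0.0009] F [ 2.5  0.3 -3.1]
```

>>> servo_tool(
  motion=[
    {"linear": [0, -0.044, 0.036], "rotation": [-0.0133, 0, 0]},
    {"linear": [0, -0.088, 0.072], "rotation": [-0.0267, 0, 0]},
    {"linear": [0, -0.131, 0.11], "rotation": [-0.04, 0, 0]},
    {"linear": [0, -0.173, 0.149], "rotation": [-0.0533, 0, 0]},
    {"linear": [0, -0.214, 0.1875], "rotation": [-0.0667, 0, 0]},
  ],
)

```text
time_s: 17.92
tcp_pos: [0.5391, -0.0902, 0.2135]
orientation: [0.071, 0.766, 0.636, 0.06]
force: [3.7, -0.3, -3.6]
gripper_width: 0.0078
finger_force: 30.0
```

>>> servo_tool(
  motion=[
    {"linear": [0, -0.044, 0.036], "rotation": [-0.0133, 0, 0]},
    {"linear": [0, -0.088, 0.072], "rotation": [-0.0267, 0, 0]},
    {"linear": [0, -0.131, 0.11], "rotation": [-0.04, 0, 0]},
    {"linear": [0, -0.173, 0.149], "rotation": [-0.0533, 0, 0]},
    {"linear": [0, -0.214, 0.1875], "rotation": [-0.0667, 0, 0]},
  ],
)

```text
time_s: 18.33
tcp_pos: [0.5253, -0.0876, 0.1957]
orientation: [0.111, 0.762, 0.631, 0.093]
force: [4.3, -1.5, -3.9]
gripper_width: 0.0076
finger_force: 30.0
```

>>> servo_tool(
  motion=[
    {"linear": [0, -0.037, 0.03], "rotation": [-0.011, 0, 0]},
    {"linear": [0, -0.074, 0.06], "rotation": [-0.0222, 0, 0]},
    {"linear": [0, -0.11, 0.091], "rotation": [-0.0333, 0, 0]},
    {"linear": [0, -0.145, 0.1225], "rotation": [-0.0444, 0, 0]},
    {"linear": [0, -0.145, 0.1225], "rotation": [-0.0444, 0, 0]},
  ],
)

```text
time_s: 18.75
tcp_pos: [0.5168, -0.086, 0.1825]
orientation: [0.137, 0.757, 0.628, 0.114]
force: [3.5, 0.7, -5.4]
gripper_width: 0.0078
finger_force: 30.0
```

```bash
python3 - <<'E'
from h import *
st=arm.read_state();print(st["q"].round(2),st["gripper_width"],st["finger_force"],st["wrist_torque"].round(2))
move(*lip(.775-np.radians(40)),st);move(*lip(0),st)
E
```

```text
[ 0.61  0.72 -0.91  2.25  1.59  0.63 -1.71] 0.00778038465002465 29.981537095009116 [ 0.13 -0.18  0.05]
t 18.75 tcp [ 0.5168 -0.086   0.1825] LIN [-0.014 -0.024 -0.011] ROT [-0.0003 -0.001   0.0012] F [ 3.5  0.7 -5.4]
t 18.75 tcp [ 0.5168 -0.086   0.1825] LIN [-0.014 -0.185  0.124] ROT [-0.0493 -0.0011  0.0012] F [ 3.5  0.7 -5.4]
```

Creep the last degrees in 1.5° steps and watch for force from the stops.

>>> servo_tool(
  motion=[
    {"linear": [0, -0.018, 0.015], "rotation": [-0.0055, 0, 0]},
    {"linear": [0, -0.037, 0.03], "rotation": [-0.0111, 0, 0]},
    {"linear": [0, -0.056, 0.045], "rotation": [-0.0167, 0, 0]},
    {"linear": [0, -0.074, 0.06], "rotation": [-0.0222, 0, 0]},
    {"linear": [0, -0.074, 0.06], "rotation": [-0.0222, 0, 0]},
  ],
)

```text
time_s: 19.17
tcp_pos: [0.5133, -0.0853, 0.1762]
orientation: [0.15, 0.755, 0.626, 0.125]
force: [2.6, 0.5, -5.4]
gripper_width: 0.0078
finger_force: 30.0
```

>>> servo_tool(
  motion=[
    {"linear": [0, -0.018, 0.015], "rotation": [-0.0055, 0, 0]},
    {"linear": [0, -0.037, 0.03], "rotation": [-0.0111, 0, 0]},
    {"linear": [0, -0.056, 0.045], "rotation": [-0.0167, 0, 0]},
    {"linear": [0, -0.056, 0.045], "rotation": [-0.0167, 0, 0]},
  ],
)

```text
time_s: 19.5
tcp_pos: [0.5106, -0.0848, 0.1712]
orientation: [0.16, 0.753, 0.624, 0.133]
force: [3.5, 0.8, -5.9]
gripper_width: 0.0078
finger_force: 30.0
```

>>> servo_tool(
  motion=[
    {"linear": [0, -0.018, 0.015], "rotation": [-0.0055, 0, 0]},
    {"linear": [0, -0.037, 0.03], "rotation": [-0.0111, 0, 0]},
    {"linear": [0, -0.037, 0.03], "rotation": [-0.0111, 0, 0]},
  ],
)

```text
time_s: 19.75
tcp_pos: [0.5094, -0.0846, 0.1687]
orientation: [0.168, 0.751, 0.623, 0.139]
force: [2.0, -0.5, 3.8]
gripper_width: 0.0077
finger_force: 30.0
```

```bash
python3 - <<'E'
from h import *
st=arm.read_state();print(st["q"].round(2),st["gripper_width"],st["finger_force"],st["wrist_torque"].round(2))
move(*lip(0),st)
E
```

```text
[ 0.62  0.77 -0.97  2.35  1.87  0.75 -2.  ] 0.007749196947649503 30.017134229383373 [-0.13 -0.03 -0.06]
t 19.75 tcp [ 0.5094 -0.0846  0.1687] LIN [-0.014 -0.035 -0.007] ROT [ 0.0017 -0.0005  0.0009] F [ 2.  -0.5  3.8]
```

The vertical force flipped from −5.9 to +3.8 N, so the guard is meeting its stops. A slight press to seat it, then release and back away along the lip.

>>> servo_tool(
  motion=[
    {"linear": [0, -0.009, 0.008], "rotation": [-0.003, 0, 0]},
    {"linear": [0, -0.018, 0.015], "rotation": [-0.0055, 0, 0]},
    {"linear": [0, -0.018, 0.015], "rotation": [-0.0055, 0, 0]},
  ],
)

```text
time_s: 20.0
tcp_pos: [0.5095, -0.0846, 0.1686]
orientation: [0.173, 0.75, 0.622, 0.143]
force: [-2.7, -1.9, 18.0]
gripper_width: 0.0076
finger_force: 30.1
```

>>> servo_tool(
  fingers=-0.4,
  motion=[
    {"linear": [0, 0, 0], "rotation": [0, 0, 0]},
    {"linear": [0, 0, 0], "rotation": [0, 0, 0]},
    {"linear": [0, 0, 0], "rotation": [0, 0, 0]},
    {"linear": [0, 0, 0], "rotation": [0, 0, 0]},
  ],
)

```text
time_s: 20.33
tcp_pos: [0.5075, -0.0845, 0.1661]
orientation: [0.17, 0.751, 0.622, 0.141]
force: [-0.1, 0.2, 0.2]
gripper_width: 0.0267
finger_force: 0.0
```

>>> servo_tool(
  motion=[
    {"linear": [0, 0, -0.2], "rotation": [0, 0, 0]},
    {"linear": [0, 0, -0.5], "rotation": [0, 0, 0]},
    {"linear": [0, 0, -0.8], "rotation": [0, 0, 0]},
    {"linear": [0, 0, -1], "rotation": [0, 0, 0]},
    {"linear": [0, 0, -1], "rotation": [0, 0, 0]},
  ],
)

```text
time_s: 20.75
tcp_pos: [0.4736, -0.0777, 0.2407]
orientation: [0.171, 0.75, 0.623, 0.142]
force: [-0.4, 0.2, 0.4]
gripper_width: 0.0263
finger_force: 0.0
```

>>> servo_tool(
  motion=[
    {"linear": [0, 0, -0.4], "rotation": [0.05, 0, 0]},
    {"linear": [0, 0, -0.8], "rotation": [0.1, 0, 0]},
    {"linear": [0, 0, -1], "rotation": [0.15, 0, 0]},
    {"linear": [0, 0, -1], "rotation": [0.2, 0, 0]},
    {"linear": [0, 0, -1], "rotation": [0.2, 0, 0]},
  ],
)

```text
time_s: 21.17
tcp_pos: [0.4413, -0.077, 0.3046]
orientation: [0.076, 0.769, 0.633, 0.049]
force: [0.9, -1.4, -1.2]
gripper_width: 0.0263
finger_force: 0.0
```

```bash
python3 - <<'E'
from h import *
st=arm.read_state();im=arm.capture("wrist");c=cam("wrist",st);t=arm.capture("top");print(st["time_s"],st["tcp_pos"],st["q"].round(2),st["force"])
big=np.vstack([im[:300],cv2.resize(t[120:260,200:460],(560,300))]);cv2.imwrite("pics/end.png",big[:,:,::-1])
m=mask(t,(5,140,140),(22,255,255));m[:, :250]=0;m[:, 390:]=0;m[:150]=0;m[250:]=0
k=max(cv2.findContours(m,cv2.RETR_EXTERNAL,cv2.CHAIN_APPROX_NONE)[0],key=cv2.contourArea);T=cv2.boxPoints(cv2.minAreaRect(k))
print([((onz(cam("top"),p,.19)-C0)@ex).round(3) for p in T],"expect lip tip -.121, root -.10")
E
```

```text
21.1667 [ 0.44134312 -0.07699193  0.30463618] [ 0.8   0.46 -1.11  2.11  0.74  0.79 -0.95] [ 0.93084315 -1.36483745 -1.16371908]
[np.float64(-0.123), np.float64(-0.102), np.float64(-0.103), np.float64(-0.123)] expect lip tip -.121, root -.10
```

View pics/end.png

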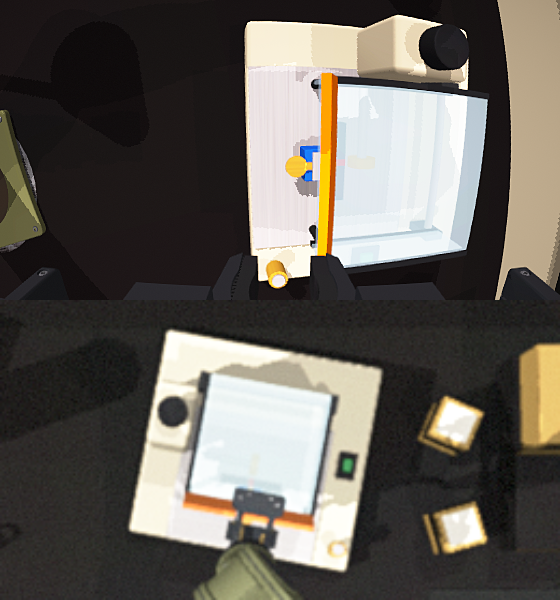

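The guard is fully down (lip at the expected −103 to −123 mm), the holder still sits at the bar's middle, and the robot touches nothing.

```bash
python3 -c "
from workcell import arm
print(arm.sign_off())"
```

```text
the job is handed in; nothing more can be done
None
```

The key holder is turned and set flush against the middle of the gauge bar (centred within about 1 mm of the red mark), the guard was lowered under grip onto its stops, and the job was handed in at about 21 s with the robot clear of everything.

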